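# Knock down the pressed dovetail sample

### The job

Take the pressed dovetail sample apart from the top down and set each part, one after another, on the white board that shows its outline: first the green weight, then the red block, then the tailed piece, lifted straight up out of its socket without dragging or lifting the socket piece along, and last the socket piece. Centre each on its outline and line it up with it (end for end does not matter); set it down flat, do not drop it, and let go. Do not disturb the glue bottle or the try square.

Things in the scene. Friction and masses are not known exactly. Their poses are not given: they have to be found in the camera images.
- weight: green iron press weight, upright, about 0.55 kg: round foot 50 mm across and 30 mm high, a neck, then a grip knob 26 mm across from 39 to 60 mm above its underside (total 62 mm). Origin: centre of the underside. It starts on top of the red block. Yaw means nothing.
- caul: red pressing block of wood, 46 (x) by 96 (y) by 28 mm high, origin at the centre of its underside. It starts lying across the joint, on the tops of the tailed piece and the socket piece (32 mm above the bench), under the weight.
- tail: pale wood tailed piece with a yellow band, 128 mm long (its y), 32 mm high, 0.12 kg, origin under mid-length. From y = -64 to +36 mm a bar 46 mm wide (x); from there to +64 a dovetail, 30 mm wide at the root, 42 at the tip. Starts flat on the bench, its dovetail in the socket with about 1.5 mm of play: it comes out only straight up.
- rail: dark brown socket piece, loose, 50 (x) by 160 (y) by 32 mm high, 0.16 kg, origin at the middle of that outline, underside. Dovetail socket through its full height in the middle of its -x face: 33 mm wide at the mouth, 45 inside, 29 deep; a full bar beyond 25 mm either side of the middle. At the start the tailed piece's origin lies 62.5 mm to its -x, that piece's +y along its +x.
- weight_place: fixed white board, 96 (x) by 176 (y) by 6 mm, origin under its centre, top 6 mm up, long axis along its y; flat (no relief) painted outline, centred on the origin: a green disc 50 mm across, for the weight.
- caul_place: fixed white board, 96 (x) by 176 (y) by 6 mm, origin under its centre, top 6 mm up, long axis along its y; flat (no relief) painted outline, centred on the origin: a red rectangle 46 by 96 mm along y, for the red block.
- tail_place: fixed white board, 96 (x) by 176 (y) by 6 mm, origin under its centre, top 6 mm up, long axis along its y; flat (no relief) painted outline, centred on the origin: a yellow outline of the tailed piece, 128 mm along y, tail to +y; either way round will do.
- rail_place: fixed white board, 96 (x) by 176 (y) by 6 mm, origin under its centre, top 6 mm up, long axis along its y; flat (no relief) painted outline, centred on the origin: a dark brown outline of the socket piece, 160 mm along y, socket to -x; either way round will do.
- glue: bystander: white glue bottle with blue label and orange cap, standing, 60 mm across, 150 mm high, origin under its centre. Leave alone.
- square: bystander: try square lying flat, wooden stock 20 by 120 (y) by 18 mm with origin under its centre, steel blade 140 mm long towards its +x at y = +42 mm. Leave alone.
Things that resemble listed ones, but are neither listed nor needed, are in the scene too. Of the things like the caul, leave any that is black, pink or purple; of the rest the larger one is meant.

How it is judged:
By the outcome, as a careful person would: the job done as asked, in the order asked, and still so for the second after the job is handed in, with the robot touching nothing.
It also fails if it takes over 120 s, if anything falls off the work surface, if the arm or the gripper's body presses on something with over 40 N, if the wrist force passes 120 N, or if a joint passes its speed limit or range.

### The arm

A 6-joint arm with a two-finger parallel gripper is mounted at the origin on the work surface. World frame = base frame: x ahead of the robot, y to its left, z up, the work surface at z = 0. Lengths are in m, angles in rad, forces in N, time in s.
With the tool pointing down it reaches from about 0.35 to 0.775 m from the base axis. Payload 7.3 kg.
Tool frame: the origin (TCP) lies midway between the tips of the shut fingers; the grasp point (between the pads) lies 19 mm behind it; z points along the fingers, y is the line along which they close (so a half turn about z gives the same grasp; the last joint's range is limited). The gripper opens to 92 mm and grips with 3 to 60 N. Pads are 19 mm wide; open, the fingers measure 130 mm over their backs; the gripper's body (75 mm by 190 mm) begins 47 mm behind the grasp point.
Start: joints at [1.176, 0.342, 1.524, -0, 1.275, -0.146], TCP at [0.129, 0.509, 0.227] pointing down, gripper open.
Joint ranges: [-2.53, 2.53], [-0.77, 2.02], [0.04, 2.7], [-1, 4.14], [0.28, 2.66], [-3.11, 3.11]. Speed limits (rad/s): [2.57, 2.57, 3.14, 3.14, 3.14, 3.14].

### API

Orientations are given as a unit quaternion [w, x, y, z].
In Python, from plant import arm gives the robot as it stands. The module is installed in compiled form; this text tells all that it offers.
- The arm moves only by the tool arm_command, never from a script. Its argument "targets" is a list of rows, each a list of 7 numbers: the shift along the tool's x, y, z in cm, then the turn, a rotation vector about the tool's x, y, z in rad, then the opening, from -1 (shut) to 1 (fully open). A call has 1 to 5 rows; each row shifts and turns the commanded pose from where the row before left it, along the tool's axes as they then stand; what a row does not reach is not made up. A row lasts 1/10 s, in which the tool goes at most 50 mm and 8.59 degrees, less where a joint would pass 70% of its speed; a pose out of reach is approached as far as the arm can. A call with a gripper value outside its range is refused whole. The fingers move at their own pace and stop on an object; the grip force is fixed at half the most. Time passes only in rows, so rows that do not move let the fingers close. It gives the time, the measured TCP pose, the force, the opening and the grip force at its end, in the units of the state.
- arm.state(): the state, without advancing time (a new reading comes with each control period).
- arm.grab_frame(name): name is "side" or "top"; returns a dict with "img" (420x560x3 uint8, red, green, blue), "range_z" (420x560 float32, m along the optical axis (not along the pixel's ray), 0 where there is no reading), "fx", "fy", "cx", "cy" (pixels), "R" (3x3) and "t" (3): a world point X has camera coordinates R X + t. Camera axes: x right, y down, z forward; pixel columns grow to the right and rows downward; lengths in m; the calibration is good to about 2 mm. A picture is of the moment at which its call begins.
- arm.finish_job(): hands the job in; it is judged then, once.
The state is a dict: "time_s": time; "joint_positions": joint angles; "joint_velocities": joint speeds; "tau": joint torques, N m; "tcp_pos": TCP position; "eef_rot": TCP orientation; "contact_force": force on the tool from outside, world axes, zero at the start; "moment": the same for the moment, N m; "width": opening from 0.0 (shut) to 1.0 (fully open); "grip_force": force on a finger pad.
Only numpy, scipy, OpenCV 4.12 (cv2) and the standard library are available. Lean on these libraries where they do the work, as an engineer would, in place of code of your own. Each camera call takes 0.05 s, during which the arm holds its last target. There are 200 camera calls.

## Working session

There is one attempt and no reset: what is moved stays moved. The work goes in short steps, Python scripts to look and compute and a tool call to move; the robot and the scene stay as the last step left them, time stands still between calls to the robot, and variables do not carry over. Pictures are saved under pics/ and viewed, at most 14 in all, crops included, and the job is handed in when it is done.

Besides the shell and the picture viewer there is one more tool, called after "Call:" as name(argument=value, ...) on one line, values as JSON. arm_command: Moves the arm, as the interface text tells. Its arguments: {"type":"object","properties":{"targets":{"type":"array","items":{"type":"array","items":{"type":"number"}}}},"required":["targets"]}

```bash
mkdir -p pics; python3 - <<'E'
from plant import arm
import cv2,numpy as np
for n in("top","side"):
    f=arm.grab_frame(n); cv2.imwrite(f"pics/{n}0.png",f["img"][:,:,::-1]); np.savez(f"{n}0.npz",**f)
    print(n,f["fx"],f["cx"],f["cy"],np.round(f["R"],3).tolist(),f["t"])
print(arm.state())
E
```

```text
top 447.4768280972016 272.26824913725994 197.0699611651577 [[0.005, -1.0, 0.004], [-0.977, -0.006, -0.211], [0.211, -0.003, -0.977]] [0.00507254 0.59852281 1.12550586]
side 471.4560464026357 273.81524773547824 208.793096241855 [[-0.905, -0.425, -0.004], [-0.324, 0.697, -0.64], [0.274, -0.578, -0.768]] [0.53476971 0.23523877 0.95218073]
{'time_s': 0.1, 'joint_positions': array([ 1.17601788e+00,  3.42638624e-01,  1.52493139e+00, -1.67516207e-05,
        1.27542727e+00, -1.46015421e-01]), 'joint_velocities': array([-0.00085304, -0.00189434, -0.00336803,  0.0013601 , -0.00061399,
        0.00063529]), 'tau': array([ 6.69792971e-04, -4.32007492e+01, -2.44694495e+01,  7.17927050e-02,
        5.25894540e-02, -5.30792715e-05]), 'tcp_pos': array([0.12910229, 0.50848934, 0.2261185 ]), 'eef_rot': array([-1.79878599e-04,  1.24058591e-01,  9.92274646e-01, -6.78938965e-04]), 'contact_force': array([-0.38238803,  0.11227528, -0.19391583]), 'moment': array([-0.05370576,  0.04319654,  0.00134423]), 'grip_force': 0.0, 'width': 0.9975425133840823}
```

View pics/top0.png

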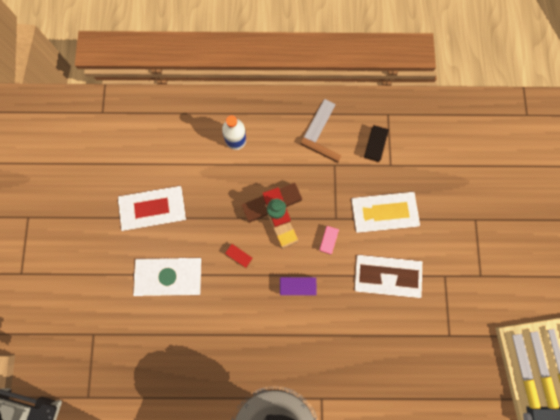

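View pics/side0.png

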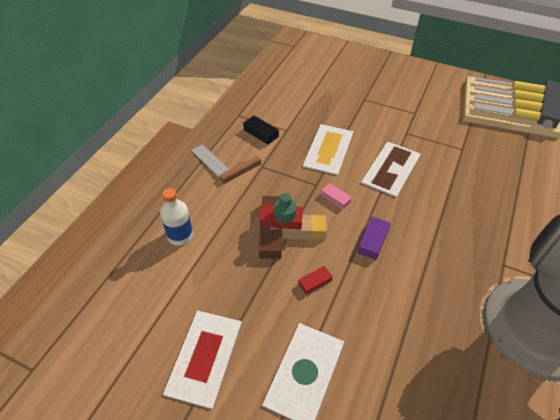

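The top view shows the stack at (277,208). The boards are red (152,208), green (167,277), yellow (386,212) and brown (389,276). The small red decoy is at (238,256), the bottle at (234,135) and the square at (320,130). The side view shows the stack at (285,220).

```bash
cat > h.py <<'E'
import numpy as np,cv2
from scipy.spatial.transform import Rotation as Ro
def cast(f,uv,z):
    uv=np.asarray(uv,float).reshape(-1,2); R=f["R"];t=f["t"]
    d=np.c_[(uv[:,0]-f["cx"])/f["fx"],(uv[:,1]-f["cy"])/f["fy"],np.ones(len(uv))]@R
    o=-R.T@t; return (o+d*((z-o[2])/d[:,2])[:,None])[:,:2]
def zmap(f):
    v,u=np.mgrid[:420,:560]; Z=f["range_z"]
    c=np.stack([(u-f["cx"])/f["fx"]*Z,(v-f["cy"])/f["fy"]*Z,Z],-1)-f["t"]
    return c@f["R"]   # world xyz per pixel
def blob(m,uv=None):
    n,l,s,c=cv2.connectedComponentsWithStats(m.astype(np.uint8))
    if n<2: return m*0
    k=1+np.argmax(s[1:,4]) if uv is None else 1+np.argmin(np.linalg.norm(c[1:]-uv,axis=1)+1e4*(s[1:,4]<15))
    return l==k
def rect(f,m,z):
    v,u=np.nonzero(m); p=cast(f,np.c_[u,v],z)
    (c,s,a)=cv2.minAreaRect((p*1000).astype(np.float32)); s=list(s)
    if s[0]>s[1]: s=s[::-1]; a+=90     # a: angle of short side (=x) from world x
    a=(a+90)%180-90
    return dict(n=len(u),mean=np.round(p.mean(0),4).tolist(),rc=np.round(np.array(c)/1000,4).tolist(),size=np.round(s,0).tolist(),yaw=round(a,1))
def go(st,x,y,z,closeyaw=None):
    """print tool-frame shift (cm) to target TCP; closeyaw deg = direction of closing line in world"""
    q=st["eef_rot"]; R=Ro.from_quat([q[1],q[2],q[3],q[0]]).as_matrix()
    sh=R.T@(np.array([x,y,z])-st["tcp_pos"])*100
    yv=R[:,1]; cur=np.degrees(np.arctan2(yv[1],yv[0]))
    out="shift %s closing %.1f tcp %s tilt %s"%(np.round(sh,2),cur,np.round(st["tcp_pos"],4),np.round(R[:2,2],4))
    if closeyaw is not None:
        d=(closeyaw-cur+90)%180-90; out+=" tool-z turn %.4f rad"%(-np.radians(d))
    print(out)
E
python3 - <<'E'
from h import *
for n in("top","side"):
    f=dict(np.load(n+"0.npz")); W=zmap(f); hsv=cv2.cvtColor(f["img"],cv2.COLOR_RGB2HSV).astype(int); H,S,V=hsv[...,0],hsv[...,1],hsv[...,2]
    def px(x,y,z):
        c=f["R"]@np.array([x,y,z])+f["t"]; return np.array([f["fx"]*c[0]/c[2]+f["cx"],f["fy"]*c[1]/c[2]+f["cy"]])
    ft=dict(np.load("top0.npz"))
    P=lambda u,v,z:px(*cast(ft,[u,v],z)[0],z)
    white=(S<60)&(V>150); green=(H>60)&(H<95)&(S>80)&(W[...,2]>-.1); red=((H<6)|(H>174))&(S>170); yel=(H>18)&(H<28)&(S>150)&(V>150)
    print(n)
    for nm,uv,col in(("weight_pl",(167,277),green),("caul_pl",(152,208),red),("tail_pl",(386,212),yel),("rail_pl",(389,276),(V<110)&(S>60))):
        p=P(*uv,.006)
        w=np.zeros((420,560),np.uint8)
        cs,_=cv2.findContours(white.astype(np.uint8),0,1)
        c=min([c for c in cs if cv2.contourArea(c)>300],key=lambda c:np.linalg.norm(c.reshape(-1,2).mean(0)-p))
        cv2.drawContours(w,[c],-1,1,-1)
        print(nm,"board",rect(f,w>0,.006)); print("    paint",rect(f,blob(col&(w>0),p),.006))
    Z=W[...,2]; C=cast(ft,[277,208],.06)[0]; near=np.hypot(W[...,0]-C[0],W[...,1]-C[1])<.13
    print("knob",rect(f,near&(Z>.115),.122)); print("foot",rect(f,near&(Z>.084)&(Z<.094),.09))
    print("caul",rect(f,near&(abs(Z-.06)<.006)&red,.06))
    m=near&(abs(Z-.032)<.006)
    print("top32 dark",rect(f,m&(V<105),.032)); print("top32 pale",rect(f,m&(V>140),.032))
    print("dbg V of rail,tail",np.percentile(V[m],[10,50,90]),np.percentile(Z[near],[1,50,99]))
    cv2.imwrite(f"pics/crop_{n}.png",cv2.resize(f["img"][170:260,220:350,::-1],None,fx=5,fy=5,interpolation=0))
E
```

```text
top
weight_pl board {'n': 2413, 'mean': [0.3914, 0.2896], 'rc': [0.3918, 0.29], 'size': [96.0, 178.0], 'yaw': 1.3}
    paint {'n': 6, 'mean': [0.3774, 0.2864], 'rc': [0.3767, 0.2864], 'size': [5.0, 5.0], 'yaw': 3.2}
caul_pl board {'n': 2212, 'mean': [0.5784, 0.3443], 'rc': [0.579, 0.3443], 'size': [98.0, 178.0], 'yaw': 10.3}
    paint {'n': 419, 'mean': [0.579, 0.3448], 'rc': [0.5793, 0.3447], 'size': [37.0, 87.0], 'yaw': 10.1}
tail_pl board {'n': 2192, 'mean': [0.5715, -0.3047], 'rc': [0.5719, -0.3046], 'size': [97.0, 177.0], 'yaw': 6.3}
    paint {'n': 564, 'mean': [0.5724, -0.3085], 'rc': [0.5721, -0.3054], 'size': [39.0, 121.0], 'yaw': 6.4}
rail_pl board {'n': 2406, 'mean': [0.396, -0.3052], 'rc': [0.3964, -0.305], 'size': [97.0, 178.0], 'yaw': -5.4}
    paint {'n': 20, 'mean': [0.386, -0.3417], 'rc': [0.3867, -0.3426], 'size': [8.0, 24.0], 'yaw': 0.3}
knob {'n': 82, 'mean': [0.5635, -0.0018], 'rc': [0.5631, -0.002], 'size': [23.0, 24.0], 'yaw': 45.7}
foot {'n': 176, 'mean': [0.5618, -0.0013], 'rc': [0.5641, -0.0011], 'size': [47.0, 47.0], 'yaw': -89.6}
caul {'n': 281, 'mean': [0
[... 1147 characters left out ...]
 paint {'n': 599, 'mean': [0.3965, -0.3023], 'rc': [0.3946, -0.3058], 'size': [46.0, 155.0], 'yaw': -5.5}
knob {'n': 98, 'mean': [0.5637, 0.0012], 'rc': [0.5639, 0.0018], 'size': [24.0, 26.0], 'yaw': 24.9}
foot {'n': 221, 'mean': [0.562, 0.0061], 'rc': [0.5631, 0.0024], 'size': [46.0, 49.0], 'yaw': 24.9}
caul {'n': 334, 'mean': [0.5794, 0.0043], 'rc': [0.5731, 0.0004], 'size': [51.0, 94.0], 'yaw': -70.7}
top32 dark {'n': 596, 'mean': [0.5822, 0.0377], 'rc': [0.5714, 0.0066], 'size': [91.0, 162.0], 'yaw': 21.4}
top32 pale {'n': 406, 'mean': [0.5029, -0.0282], 'rc': [0.5578, -0.0269], 'size': [63.0, 178.0], 'yaw': -87.9}
dbg V of rail,tail [ 70. 105. 216.] [-0.00235458  0.00247018  0.11961946]
```

View pics/crop_top.png

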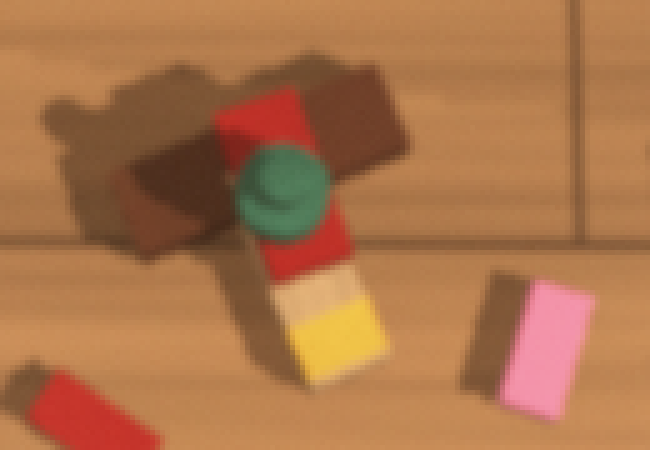

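The crop confirms the weight on the caul, whose long axis runs along the tailed piece. The yellow band is at the near end, and the rail is perpendicular to it. Next I plan the approach to the weight.

```bash
python3 - <<'E'
from h import *; from plant import arm
go(arm.state(),.5635,0,.18,-70)
E
```

```text
shift [-54.62 -38.58   4.66] closing 75.7 tcp [0.1291 0.5085 0.2261] tilt [-0.0005 -0.0013] tool-z turn -0.5978 rad
```

Call:
arm_command(targets=[[-3.9, -2.75, 0, 0, 0, 0, 1], [-3.9, -2.75, 0, 0, 0, 0, 1], [-3.9, -2.75, 0, 0, 0, 0, 1], [-3.9, -2.75, 0, 0, 0, 0, 1], [-3.9, -2.75, 0, 0, 0, 0, 1]])

```text
time_s: 0.6
tcp_pos: [0.285, 0.3259, 0.2266]
eef_rot: [-0.0, 0.124, 0.992, -0.0]
contact_force: [0.9, 0.6, -0.0]
width: 1.002
grip_force: 0.0
```

Call:
arm_command(targets=[[-3.9, -2.75, 0, 0, 0, 0, 1], [-3.9, -2.75, 0, 0, 0, 0, 1], [-3.9, -2.75, 0, 0, 0, 0, 1], [-3.9, -2.75, 0, 0, 0, 0, 1], [-3.9, -2.75, 0, 0, 0, 0, 1]])

```text
time_s: 1.1
tcp_pos: [0.4403, 0.1445, 0.2266]
eef_rot: [-0.0, 0.124, 0.992, 0.0]
contact_force: [1.1, 0.0, 0.4]
width: 0.999
grip_force: 0.0
```

Call:
arm_command(targets=[[-3.9, -2.75, 0, 0, 0, 0, 1], [-3.9, -2.75, 0, 0, 0, 0, 1], [-3.9, -2.75, 0, 0, 0, 0, 1], [-3.9, -2.75, 0, 0, 0, 0, 1], [0, 0, 0, 0, 0, -0.1, 1]])

```text
time_s: 1.6
tcp_pos: [0.5663, -0.0034, 0.2254]
eef_rot: [0.0, 0.076, 0.997, -0.001]
contact_force: [0.1, 0.2, -0.3]
width: 0.999
grip_force: 0.0
```

Call:
arm_command(targets=[[0, 0, 1, 0, 0, -0.12, 1], [0, 0, 1, 0, 0, -0.12, 1], [0, 0, 1, 0, 0, -0.12, 1], [0, 0, 1, 0, 0, -0.12, 1], [0, 0, 0, 0, 0, 0, 1]])

```text
time_s: 2.1
tcp_pos: [0.5626, 0.0014, 0.185]
eef_rot: [-0.002, -0.165, 0.986, 0.001]
contact_force: [-0.5, -1.5, -0.9]
width: 0.996
grip_force: 0.0
```

```bash
python3 - <<'E'
from h import *; from plant import arm
s=arm.state(); go(s,.5635,0,.094,-70); print(s["joint_positions"],s["contact_force"])
E
```

```text
shift [-0.07 -0.17  9.1 ] closing 109.0 tcp [0.5626 0.0014 0.185 ] tilt [-0.0037  0.0006] tool-z turn -0.0169 rad
[-1.33846886e-01  4.47738199e-01  1.47989219e+00  9.47522260e-05
  1.21770955e+00 -2.03682898e+00] [-0.45591648 -1.53975341 -0.85325105]
```

Call:
arm_command(targets=[[-0.05, -0.1, 3, 0, 0, 0, 1], [0, 0, 3, 0, 0, 0, 1], [0, 0, 2, 0, 0, 0, 1], [0, 0, 1, 0, 0, 0, 1], [0, 0, 0, 0, 0, 0, 0.2]])

```text
time_s: 2.6
tcp_pos: [0.5639, 0.0006, 0.0958]
eef_rot: [-0.001, -0.164, 0.986, 0.0]
contact_force: [1.3, 0.3, 0.1]
width: 0.95
grip_force: 0.0
```

Call:
arm_command(targets=[[0, 0, 0, 0, 0, 0, -0.2], [0, 0, 0, 0, 0, 0, -0.3], [0, 0, 0, 0, 0, 0, -0.4], [0, 0, 0, 0, 0, 0, -1], [0, 0, 0, 0, 0, 0, -1]])

```text
time_s: 3.1
tcp_pos: [0.5646, 0.0005, 0.0971]
eef_rot: [0.0, -0.165, 0.986, -0.0]
contact_force: [0.0, 0.0, 0.5]
width: 0.531
grip_force: 0.0
```

Call:
arm_command(targets=[[0, 0, 0, 0, 0, 0, -1], [0, 0, 0, 0, 0, 0, -1]])

```text
time_s: 3.3
tcp_pos: [0.5645, 0.0005, 0.0968]
eef_rot: [0.0, -0.165, 0.986, 0.0]
contact_force: [0.5, 0.1, -0.6]
width: 0.356
grip_force: 0.0
```

```bash
python3 - <<'E'
from h import *; from plant import arm
s=arm.state(); go(s,.3915,.2895,.18); print(s["width"]*92,s["contact_force"])
E
```

```text
shift [ 6.96 32.95 -8.32] closing 109.0 tcp [5.645e-01 5.000e-04 9.680e-02] tilt [0.0001 0.0001]
32.75529866974915 [ 0.51343008  0.11899125 -0.56520379]
```

Call:
arm_command(targets=[[0, 0, 0.25, 0, 0, 0, 0], [0, 0, 0, 0, 0, 0, -1], [0, 0, 0, 0, 0, 0, -1], [0, 0, 0, 0, 0, 0, -1], [0, 0, 0, 0, 0, 0, -1]])

```text
time_s: 3.8
tcp_pos: [0.5645, 0.0005, 0.0941]
eef_rot: [0.0, -0.165, 0.986, 0.0]
contact_force: [0.6, -1.5, -0.8]
width: 0.268
grip_force: 30.0
```

Call:
arm_command(targets=[[0, 0, -0.3, 0, 0, 0, -1], [0, 0, -1, 0, 0, 0, -1], [0, 0, -2, 0, 0, 0, -1], [0, 0, -2, 0, 0, 0, -1], [0, 0, -2, 0, 0, 0, -1]])

```text
time_s: 4.3
tcp_pos: [0.564, 0.0006, 0.1682]
eef_rot: [-0.0, -0.165, 0.986, 0.0]
contact_force: [0.5, -0.2, -5.7]
width: 0.266
grip_force: 30.0
```

```bash
python3 - <<'E'
from h import *; from plant import arm
s=arm.state(); go(s,.3915,.2895,.0425); print(s["width"]*92,s["contact_force"],s["grip_force"])
E
```

```text
shift [ 6.91 32.92 12.59] closing 109.0 tcp [0.564  0.0006 0.1682] tilt [-0.0009  0.0003]
24.444276527096974 [ 0.509136  -0.2081567 -5.6890804] 29.999219477504084
```

Call:
arm_command(targets=[[0.8, 4.1, 0, 0, 0, 0, -1], [0.8, 4.1, 0, 0, 0, 0, -1], [0.9, 4.1, 0, 0, 0, 0, -1], [0.9, 4.1, 0, 0, 0, 0, -1], [0.9, 4.1, 0, 0, 0, 0, -1]])

```text
time_s: 4.8
tcp_pos: [0.4558, 0.1816, 0.1677]
eef_rot: [-0.0, -0.165, 0.986, 0.0]
contact_force: [0.4, -0.0, -5.4]
width: 0.269
grip_force: 30.0
```

Call:
arm_command(targets=[[0.9, 4.1, 1, 0, 0, 0, -1], [0.9, 4.1, 2, 0, 0, 0, -1], [0.8, 4.1, 2, 0, 0, 0, -1], [0, 0, 3, 0, 0, 0, -1], [0, 0, 1, 0, 0, 0, -1]])

```text
time_s: 5.3
tcp_pos: [0.3902, 0.2884, 0.0754]
eef_rot: [-0.002, -0.166, 0.986, -0.001]
contact_force: [-0.4, -1.0, -4.8]
width: 0.273
grip_force: 30.0
```

Call:
arm_command(targets=[[0, 0, 0, 0, 0, 0, -1], [0, 0, 0, 0, 0, 0, -1]])

```text
time_s: 5.5
tcp_pos: [0.3936, 0.2879, 0.0782]
eef_rot: [0.001, -0.164, 0.986, 0.0]
contact_force: [0.1, 0.1, -5.0]
width: 0.269
grip_force: 30.0
```

```bash
cat >> h.py <<'E'
def foot():
    from plant import arm
    s=arm.state(); T=s["tcp_pos"]
    for n in("top","side"):
        f=arm.grab_frame(n); W=zmap(f); hsv=cv2.cvtColor(f["img"],cv2.COLOR_RGB2HSV).astype(int)
        g=(hsv[...,0]>60)&(hsv[...,0]<95)&(hsv[...,1]>80)&(np.hypot(W[...,0]-.3915,W[...,1]-.2895)<.06)
        z=T[2]-.0341+.03
        m=g&(abs(W[...,2]-z)<.008); print(n,m.sum(), m.sum()and rect(f,m,z))
        cv2.imwrite(f"pics/w_{n}.png",f["img"][:,:,::-1])
E
python3 - <<'E'
from h import *; from plant import arm
foot()
s=arm.state(); go(s,.3915,.2895,.0405); print(s["contact_force"])
E
```

```text
top 0 0
side 11 {'n': 11, 'mean': [0.3887, 0.3037], 'rc': [0.3869, 0.3033], 'size': [6.0, 37.0], 'yaw': -67.9}
shift [0.19 0.22 3.81] closing 108.9 tcp [0.3939 0.288  0.0786] tilt [0.0023 0.0012]
[-0.28900189 -0.80549875 -6.12912522]
```

View pics/w_side.png

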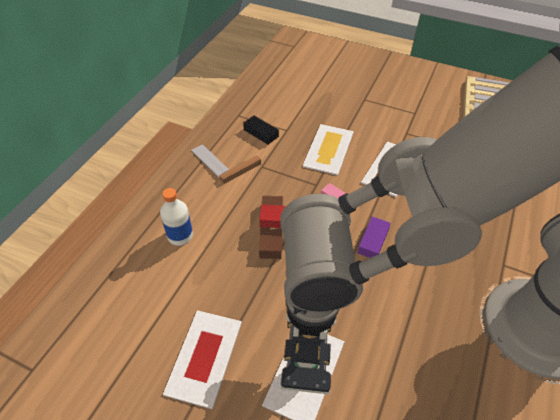

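The side view shows the gripper hiding the weight over its board at (310,370). The caul and joint at (270,225) look undisturbed.

Call:
arm_command(targets=[[0.1, 0.2, 2.5, 0, 0, 0, -1], [0, 0, 0.8, 0, 0, 0, -1], [0, 0, 0, 0, 0, 0, -1], [0, 0, 0, 0, 0, 0, -1]])

```text
time_s: 6.0
tcp_pos: [0.3915, 0.2898, 0.0449]
eef_rot: [0.0, -0.165, 0.986, 0.0]
contact_force: [-0.6, -0.1, -4.5]
width: 0.266
grip_force: 30.0
```

```bash
python3 - <<'E'
from h import *; from plant import arm
s=arm.state(); go(s,.3922,.2898,.0403); print(s["contact_force"])
E
```

```text
shift [-0.06 -0.02  0.46] closing 109.0 tcp [0.3915 0.2898 0.0449] tilt [0.0008 0.0004]
[-0.62567072 -0.09169133 -4.52055962]
```

Call:
arm_command(targets=[[-0.05, 0, 0.3, 0, 0, 0, -1], [0, 0, 0.1, 0, 0, 0, -1], [0, 0, 0.05, 0, 0, 0, -1], [0, 0, 0, 0, 0, 0, -1]])

```text
time_s: 6.4
tcp_pos: [0.3916, 0.29, 0.0402]
eef_rot: [0.0, -0.165, 0.986, 0.0]
contact_force: [-0.1, -1.5, -0.4]
width: 0.271
grip_force: 30.0
```

```bash
python3 - <<'E'
from h import *; from plant import arm
s=arm.state(); go(s,.3922,.2898,.0403); print(s["contact_force"])
E
```

```text
shift [-0.05 -0.04 -0.01] closing 109.0 tcp [0.3916 0.29   0.0402] tilt [0.0007 0.0003]
[-0.06801142 -1.49295848 -0.42400017]
```

Call:
arm_command(targets=[[0, 0, 0, 0, 0, 0, 0], [0, 0, 0, 0, 0, 0, 1], [0, 0, 0, 0, 0, 0, 1], [0, 0, 0, 0, 0, 0, 1], [0, 0, -1, 0, 0, 0, 1]])

```text
time_s: 6.9
tcp_pos: [0.3907, 0.2896, 0.0492]
eef_rot: [-0.001, -0.165, 0.986, -0.0]
contact_force: [-0.2, -0.6, 0.3]
width: 0.651
grip_force: 0.0
```

Call:
arm_command(targets=[[0, 0, -4, 0, 0, 0, 1], [0, 0, -4, 0, 0, 0, 1], [0, 0, -4, 0, 0, 0, 1], [-0.9, -4.1, 0, 0, 0, 0, 1], [-0.9, -4.1, 0, 0, 0, 0, 1]])

```text
time_s: 7.4
tcp_pos: [0.4359, 0.2184, 0.1722]
eef_rot: [0.002, -0.166, 0.986, 0.0]
contact_force: [0.1, 0.1, -0.4]
width: 0.996
grip_force: 0.0
```

```bash
cat > m.py <<'E'
from h import *; from plant import arm
def look(tag):
    fs={}
    for n in("top","side"):
        f=arm.grab_frame(n); cv2.imwrite(f"pics/{tag}_{n}.png",f["img"][:,:,::-1]); fs[n]=f
        f["W"]=zmap(f); f["hsv"]=cv2.cvtColor(f["img"],cv2.COLOR_RGB2HSV).astype(int)
    return fs
def m(f,h,s,v,z,tol,c,r):
    H,S,V=[f["hsv"][...,i] for i in range(3)]; W=f["W"]
    hm=(H>=h[0])&(H<=h[1]) if h[0]<h[1] else (H>=h[0])|(H<=h[1])
    return hm&(S>=s[0])&(S<=s[1])&(V>=v[0])&(V<=v[1])&(abs(W[...,2]-z)<tol)&(np.hypot(W[...,0]-c[0],W[...,1]-c[1])<r)
E
python3 - <<'E'
from m import *
fs=look("a")
for n,f in fs.items():
    k=m(f,(60,95),(80,255),(0,255),.036,.007,(.3915,.29),.08); print(n,"foot",rect(f,k,.036) if k.any() else 0)
    k=m(f,(60,95),(80,255),(0,255),.066,.007,(.3915,.29),.08); print(n,"knob",rect(f,k,.068) if k.any() else 0)
    k=m(f,(174,6),(170,255),(0,255),.06,.007,(.575,0),.1); print(n,"caul",rect(f,k,.06) if k.any() else 0)
E
```

```text
top foot {'n': 90, 'mean': [0.3871, 0.2788], 'rc': [0.3856, 0.2838], 'size': [30.0, 43.0], 'yaw': 36.0}
top knob {'n': 72, 'mean': [0.3884, 0.2863], 'rc': [0.3886, 0.2872], 'size': [22.0, 23.0], 'yaw': 3.2}
top caul {'n': 606, 'mean': [0.5735, -0.002], 'rc': [0.5737, -0.002], 'size': [46.0, 95.0], 'yaw': -69.9}
side foot {'n': 325, 'mean': [0.3881, 0.2978], 'rc': [0.3897, 0.2943], 'size': [44.0, 44.0], 'yaw': -69.2}
side knob {'n': 156, 'mean': [0.3907, 0.2928], 'rc': [0.3907, 0.2932], 'size': [23.0, 24.0], 'yaw': 23.2}
side caul {'n': 321, 'mean': [0.5964, 0.0096], 'rc': [0.5972, 0.0084], 'size': [43.0, 53.0], 'yaw': 25.0}
```

View pics/a_side.png

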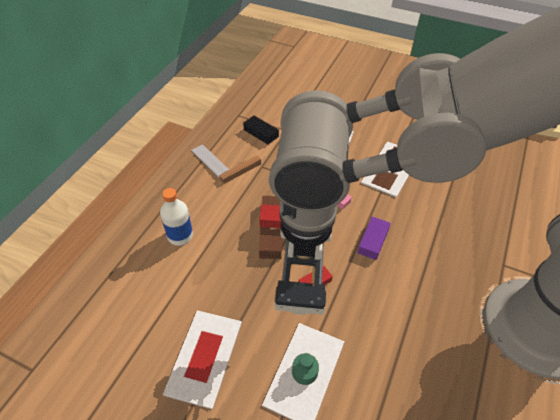

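The side view shows the weight standing centred on its green disc at (305,368). Next is the caul.

```bash
python3 - <<'E'
from h import *; from plant import arm
s=arm.state(); go(s,.574,-.0008,.037,-69.9)
E
```

```text
shift [ -5.96 -24.83  13.44] closing 108.8 tcp [0.4374 0.2152 0.1709] tilt [ 0.0028 -0.0004] tool-z turn -0.0234 rad
```

Call:
arm_command(targets=[[-1.0, -4.1, 0, 0, 0, 0, 1], [-1.0, -4.1, 0, 0, 0, 0, 1], [-1.0, -4.1, 0, 0, 0, 0, 1], [-1.0, -4.2, 0, 0, 0, 0, 1], [-1.0, -4.2, 0, 0, 0, 0, 1]])

```text
time_s: 8.0
tcp_pos: [0.5502, 0.0378, 0.1703]
eef_rot: [0.0, -0.165, 0.986, 0.0]
contact_force: [0.8, 0.6, -0.3]
width: 1.003
grip_force: 0.0
```

Call:
arm_command(targets=[[-1.0, -4.1, 0, 0, 0, 0, 1], [0, 0, 3, 0, 0, -0.02, 1], [0, 0, 3, 0, 0, 0, 1], [0, 0, 0, 0, 0, 0, 1], [0, 0, 0, 0, 0, 0, 1]])

```text
time_s: 8.5
tcp_pos: [0.5725, 0.0038, 0.1103]
eef_rot: [-0.0, -0.175, 0.985, 0.0]
contact_force: [1.0, 1.1, -0.1]
width: 0.998
grip_force: 0.0
```

```bash
python3 - <<'E'
from h import *; from plant import arm
s=arm.state(); go(s,.574,-.0008,.037,-69.9)
E
```

```text
shift [ 0.01 -0.48  7.33] closing 110.1 tcp [0.5725 0.0038 0.1103] tilt [-0.0005  0.0003] tool-z turn 0.0007 rad
```

Call:
arm_command(targets=[[0, -0.48, 2.5, 0, 0, 0, 1], [0, 0, 2.5, 0, 0, 0, 1], [0, 0, 1.5, 0, 0, 0, 1], [0, 0, 0.5, 0, 0, 0, 0.5], [0, 0, 0, 0, 0, 0, 0.3]])

```text
time_s: 9.0
tcp_pos: [0.5748, -0.0009, 0.0409]
eef_rot: [0.001, -0.175, 0.985, -0.0]
contact_force: [0.6, 0.7, -0.2]
width: 0.872
grip_force: 0.0
```

```bash
python3 - <<'E'
from h import *; from plant import arm
s=arm.state(); go(s,.574,-.0008,.037,-69.9); print(s["width"],s["contact_force"])
E
```

```text
shift [0.07 0.04 0.39] closing 110.2 tcp [ 0.5748 -0.0009  0.0409] tilt [ 0.0015 -0.0001] tool-z turn 0.0010 rad
0.8723853312071678 [ 0.60835872  0.66413644 -0.18302644]
```

Call:
arm_command(targets=[[0, 0, 0.3, 0, 0, 0, 0.2], [0, 0, 0, 0, 0, 0, 0.15], [0, 0, 0, 0, 0, 0, 0.1], [0, 0, 0, 0, 0, 0, 0.05], [0, 0, 0, 0, 0, 0, 0.03]])

```text
time_s: 9.5
tcp_pos: [0.5744, -0.0014, 0.037]
eef_rot: [0.0, -0.175, 0.985, -0.0]
contact_force: [-0.1, -1.1, 1.3]
width: 0.522
grip_force: 0.6
```

Call:
arm_command(targets=[[0, 0, 0, 0, 0, 0, 0], [0, 0, 0, 0, 0, 0, -0.1]])

```text
time_s: 9.7
tcp_pos: [0.5745, -0.0015, 0.037]
eef_rot: [0.0, -0.175, 0.985, -0.0]
contact_force: [-0.7, -0.8, 2.0]
width: 0.497
grip_force: 30.0
```

Call:
arm_command(targets=[[0, 0, 0, 0, 0, 0, -0.2], [0, 0, 0, 0, 0, 0, -0.3]])

```text
time_s: 9.9
tcp_pos: [0.5745, -0.0015, 0.037]
eef_rot: [0.0, -0.175, 0.985, -0.0]
contact_force: [0.5, -1.7, 2.3]
width: 0.499
grip_force: 30.0
```

Call:
arm_command(targets=[[0, 0, 0, 0, 0, 0, -1], [0, 0, 0, 0, 0, 0, -1]])

```text
time_s: 10.1
tcp_pos: [0.5745, -0.0015, 0.037]
eef_rot: [0.0, -0.175, 0.985, -0.0]
contact_force: [0.8, -3.7, 4.4]
width: 0.501
grip_force: 30.0
```

```bash
python3 - <<'E'
from h import *; from plant import arm
s=arm.state(); go(s,.574,-.0008,.037,-69.9); print(s["width"]*92,s["contact_force"],s["grip_force"])
E
```

```text
shift [0.02 0.08 0.  ] closing 110.1 tcp [ 0.5745 -0.0015  0.037 ] tilt [ 0.0009 -0.0003] tool-z turn 0.0004 rad
46.06176433606957 [ 0.82142398 -3.69969422  4.38087443] 30.000748336315155
```

Call:
arm_command(targets=[[0, 0, -0.3, 0, 0, 0, -1], [0, 0, -0.7, 0, 0, 0, -1], [0, 0, -2, 0, 0, 0, -1], [0, 0, -3, 0, 0, 0, -1], [0, 0, -4, 0, 0, 0, -1]])

```text
time_s: 10.6
tcp_pos: [0.5725, -0.0007, 0.1363]
eef_rot: [-0.002, -0.175, 0.985, 0.001]
contact_force: [1.3, -0.2, 0.0]
width: 0.496
grip_force: 30.0
```

Call:
arm_command(targets=[[0, 0, -4, 0, 0, 0, -1], [0, 0, 0, 0, 0, 0.145, -1], [0, 0, 0, 0, 0, 0.145, -1], [0, 0, 0, 0, 0, 0.145, -1], [0, 0, 0, 0, 0, 0.145, -1]])

```text
time_s: 11.1
tcp_pos: [0.5736, -0.0008, 0.1768]
eef_rot: [-0.0, 0.117, 0.993, 0.0]
contact_force: [0.2, -0.5, -0.6]
width: 0.498
grip_force: 30.0
```

Call:
arm_command(targets=[[0, 0, 0, 0, 0, 0.145, -1], [0, 0, 0, 0, 0, 0.145, -1], [0, 0, 0, 0, 0, 0.145, -1], [0, 0, 0, 0, 0, 0.145, -1], [0, 0, 0, 0, 0, 0.145, -1]])

```text
time_s: 11.6
tcp_pos: [0.5736, -0.0008, 0.1767]
eef_rot: [-0.001, 0.462, 0.887, 0.0]
contact_force: [0.3, 0.5, -1.3]
width: 0.503
grip_force: 30.0
```

Call:
arm_command(targets=[[0, 0, 0, 0, 0, 0.145, -1], [0, 0, 0, 0, 0, 0.145, -1], [0, 0, 0, 0, 0, 0.145, -1], [0, 0, 0, 0, 0, 0, -1]])

```text
time_s: 12.0
tcp_pos: [0.5738, -0.0009, 0.1767]
eef_rot: [-0.0, 0.64, 0.768, -0.0]
contact_force: [-0.4, -0.2, -1.0]
width: 0.497
grip_force: 30.0
```

```bash
python3 - <<'E'
from h import *; from plant import arm
s=arm.state(); go(s,.579,.3437,.09,10.3); print(s["width"]*92,s["contact_force"],s["joint_positions"])
E
```

```text
shift [33.79  6.72  8.69] closing 10.4 tcp [ 0.5738 -0.0009  0.1767] tilt [-0.0008  0.0006] tool-z turn 0.0012 rad
45.73093639315676 [-0.38012281 -0.2353391  -1.02426598] [-1.35312426e-01  4.73329121e-01  1.46164051e+00  5.04114335e-04
  1.20745084e+00 -3.16420725e-01]
```

Call:
arm_command(targets=[[4.8, 0.96, 0, 0, 0, 0, -1], [4.8, 0.96, 0, 0, 0, 0, -1], [4.8, 0.96, 0, 0, 0, 0, -1], [4.8, 0.96, 0, 0, 0, 0, -1], [4.8, 0.96, 0, 0, 0, 0, -1]])

```text
time_s: 12.5
tcp_pos: [0.5773, 0.2455, 0.1768]
eef_rot: [-0.0, 0.638, 0.77, -0.0]
contact_force: [1.2, -0.6, -2.0]
width: 0.498
grip_force: 30.0
```

Call:
arm_command(targets=[[4.8, 0.96, 0, 0, 0, 0, -1], [4.9, 0.96, 2, 0, 0, 0, -1], [0, 0, 4, 0, 0, 0, -1], [0, 0, 4, 0, 0, 0, -1], [0, 0, 4, 0, 0, 0, -1]])

```text
time_s: 13.0
tcp_pos: [0.5784, 0.3396, 0.0367]
eef_rot: [-0.0, 0.638, 0.77, -0.0]
contact_force: [1.0, 0.3, -0.8]
width: 0.5
grip_force: 30.0
```

Call:
arm_command(targets=[[0, 0, 0.5, 0, 0, 0, -1], [0, 0, 0, 0, 0, 0, -1], [0, 0, 0, 0, 0, 0, -1]])

```text
time_s: 13.3
tcp_pos: [0.5806, 0.3394, 0.0356]
eef_rot: [0.001, 0.639, 0.769, 0.002]
contact_force: [0.2, -0.1, -0.5]
width: 0.497
grip_force: 30.0
```

```bash
python3 - <<'E'
from h import *; from plant import arm
s=arm.state(); go(s,.579,.3437,.0112,10.3); print(s["width"]*92,s["contact_force"])
E
```

```text
shift [ 0.45 -0.09  2.44] closing 10.5 tcp [0.5806 0.3394 0.0356] tilt [0.0034 0.0017] tool-z turn 0.0033 rad
45.720999324514835 [ 0.1792515  -0.09484746 -0.46276922]
```

Call:
arm_command(targets=[[0.45, -0.1, 1.0, 0, 0, 0, -1], [0, 0, 0.7, 0, 0, 0, -1], [0, 0, 0, 0, 0, 0, -1], [0, 0, 0, 0, 0, 0, -1]])

```text
time_s: 13.7
tcp_pos: [0.5773, 0.3431, 0.0161]
eef_rot: [-0.0, 0.64, 0.769, -0.0]
contact_force: [-0.1, 0.5, -0.9]
width: 0.499
grip_force: 30.0
```

```bash
python3 - <<'E'
from h import *; from plant import arm
s=arm.state(); go(s,.579,.3437,.0112,10.3); print(s["contact_force"])
E
```

```text
shift [0.03 0.18 0.49] closing 10.4 tcp [0.5773 0.3431 0.0161] tilt [-0.0002 -0.    ] tool-z turn 0.0025 rad
[-0.09857483  0.5355593  -0.87942966]
```

Call:
arm_command(targets=[[0.03, 0.15, 0.35, 0, 0, 0, -1], [0, 0, 0.1, 0, 0, 0, -1], [0, 0, 0, 0, 0, 0, -1]])

```text
time_s: 14.0
tcp_pos: [0.5788, 0.3436, 0.0114]
eef_rot: [-0.0, 0.64, 0.768, -0.0]
contact_force: [-0.1, 0.5, -0.9]
width: 0.501
grip_force: 30.0
```

Call:
arm_command(targets=[[0, 0, 0.05, 0, 0, 0, -1], [0, 0, 0, 0, 0, 0, -1]])

```text
time_s: 14.2
tcp_pos: [0.5788, 0.3437, 0.0111]
eef_rot: [-0.0, 0.64, 0.768, 0.0]
contact_force: [0.1, -0.5, -1.4]
width: 0.499
grip_force: 30.0
```

```bash
python3 - <<'E'
from h import *; from plant import arm
s=arm.state(); go(s,.579,.3437,.0112,10.3); print(s["contact_force"])
E
```

```text
shift [ 0.    0.02 -0.01] closing 10.4 tcp [0.5788 0.3437 0.0111] tilt [0.     0.0001] tool-z turn 0.0022 rad
[ 0.09201345 -0.54201666 -1.39279072]
```

Call:
arm_command(targets=[[0, 0, 0.04, 0, 0, 0, -1], [0, 0, 0, 0, 0, 0, -1]])

```text
time_s: 14.4
tcp_pos: [0.5789, 0.3437, 0.011]
eef_rot: [0.0, 0.64, 0.768, 0.0]
contact_force: [-0.8, -0.8, 1.3]
width: 0.502
grip_force: 30.0
```

Call:
arm_command(targets=[[0, 0, 0, 0, 0, 0, 0.2], [0, 0, 0, 0, 0, 0, 1], [0, 0, 0, 0, 0, 0, 1], [0, 0, 0, 0, 0, 0, 1], [0, 0, -1, 0, 0, 0, 1]])

```text
time_s: 14.9
tcp_pos: [0.5779, 0.3432, 0.0196]
eef_rot: [-0.001, 0.64, 0.768, -0.001]
contact_force: [0.0, -0.8, 0.3]
width: 0.887
grip_force: 0.0
```

Call:
arm_command(targets=[[0, 0, -4, 0, 0, 0, 1], [0, 0, -4, 0, 0, 0, 1], [0, 0, -4, 0, 0, 0, 1], [-4, -0.8, -4, 0, 0, 0, 1], [-4, -0.8, -2, 0, 0, 0, 1]])

```text
time_s: 15.4
tcp_pos: [0.5784, 0.2678, 0.2]
eef_rot: [0.002, 0.639, 0.769, 0.003]
contact_force: [1.4, -1.3, 1.0]
width: 1.001
grip_force: 0.0
```

Call:
arm_command(targets=[[-2, 4, 0, 0, 0, 0, 1], [-2, -4.5, 0, 0, 0, 0, 1], [0, -4.5, 0, 0, 0, 0, 1], [0, -4, 0, 0, 0, 0, 1], [0, 0, 0, 0, 0, 0, 1]])

```text
time_s: 15.9
tcp_pos: [0.4911, 0.2106, 0.1956]
eef_rot: [-0.002, 0.64, 0.769, -0.002]
contact_force: [-0.0, -0.5, 0.1]
width: 1.001
grip_force: 0.0
```

```bash
python3 - <<'E'
from m import *
fs=look("b")
for n,f in fs.items():
    k=m(f,(174,6),(170,255),(0,255),.034,.006,(.579,.344),.1); print(n,"caul",rect(f,k,.034) if k.any() else 0)
    k=m(f,(16,32),(0,255),(130,255),.032,.008,(.54,-.015),.11); k=blob(k);print(n,"tail",rect(f,k,.032) if k.any() else 0)
    k=m(f,(0,20),(90,255),(20,110),.032,.008,(.575,.0),.13); k=blob(k);print(n,"rail",rect(f,k,.032) if k.any() else 0)
    np.savez(f"b_{n}.npz",**f)
    cv2.imwrite(f"pics/bc_{n}.png",cv2.resize(f["img"][160:270,210:360,::-1],None,fx=5,fy=5,interpolation=0))
s=arm.state(); print(s["tcp_pos"],s["joint_positions"])
E
```

```text
top caul 0
top tail {'n': 717, 'mean': [0.531, -0.016], 'rc': [0.5355, -0.0146], 'size': [47.0, 126.0], 'yaw': -66.7}
top rail {'n': 25, 'mean': [0.5525, 0.0425], 'rc': [0.5521, 0.0438], 'size': [4.0, 41.0], 'yaw': 23.9}
side caul {'n': 1148, 'mean': [0.5762, 0.3468], 'rc': [0.5764, 0.3453], 'size': [45.0, 95.0], 'yaw': 10.3}
side tail {'n': 71, 'mean': [0.5029, -0.0463], 'rc': [0.499, -0.0457], 'size': [18.0, 33.0], 'yaw': -65.1}
side rail {'n': 12, 'mean': [0.5556, 0.0643], 'rc': [0.556, 0.0642], 'size': [3.0, 21.0], 'yaw': -82.0}
[0.4963388  0.21158297 0.1970607 ] [2.60882154e-01 3.92505570e-01 1.53305080e+00 4.91326789e-06
 1.21388369e+00 7.86754035e-02]
```

View pics/bc_top.png

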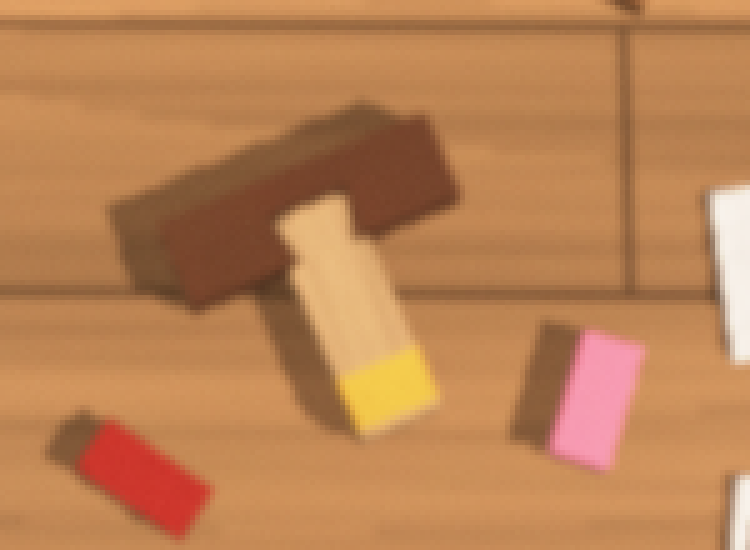

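View pics/b_side.png

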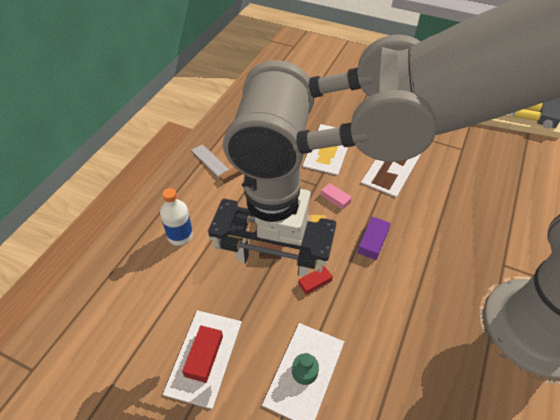

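The crop shows the tail seated in the rail. The yellow end is at crop (390,390), the dovetail at (320,215), and the rail runs from (195,300) to (440,130). The side view shows the caul on its red outline. Next I fit the tail's axis more exactly.

```bash
cat > fit.py <<'E'
from m import *
def tailfit(f,c=(.54,-.015),z=.032,yaw0=20.,r=.12):
    H,S,V=[f["hsv"][...,i] for i in range(3)]; W=f["W"]
    a=((H>=10)&(H<=32)&(V>165)&(W[...,2]>z-.009)&(W[...,2]<z+.012)&(np.hypot(W[...,0]-c[0],W[...,1]-c[1])<r))
    a=blob(cv2.morphologyEx(a.astype(np.uint8),cv2.MORPH_OPEN,np.ones((2,2))))
    v,u=np.nonzero(a); p=cast(f,np.c_[u,v],z)
    y=np.radians(yaw0)
    for _ in range(3):
        d=np.array([np.cos(y),np.sin(y)]); n=np.array([-d[1],d[0]]); s=p@d; q=p@n
        b=np.arange(s.min()+.006,s.min()+.095,.005); mid=[(q[abs(s-t)<.003].min()+q[abs(s-t)<.003].max())/2 for t in b]; wd=[np.ptp(q[abs(s-t)<.003]) for t in b]
        k=np.polyfit(b,mid,1); y+=np.arctan(k[0])
    o=s.min()+.064; og=d*o+n*np.polyval(k,o)
    print("tail yaw(y-axis) %.2f origin %s len %.4f width %.4f n %d"%(np.degrees(y),np.round(og,4),np.ptp(s),np.mean(wd),len(p)))
    return og,np.degrees(y)
def railfit(f,c=(.59,.01),z=.032,r=.13):
    H,S,V=[f["hsv"][...,i] for i in range(3)]; W=f["W"]
    a=((H<=14)&(S>90)&(V<135)&(W[...,2]>z-.009)&(W[...,2]<z+.01)&(np.hypot(W[...,0]-c[0],W[...,1]-c[1])<r))
    a=blob(a); v,u=np.nonzero(a); p=cast(f,np.c_[u,v],z); R=rect(f,a,z); print("rail",R); return R
E
python3 - <<'E'
from fit import *
f=dict(np.load("b_top.npz")); og,y=tailfit(f); railfit(f)
# pale/brown V check
f0=dict(np.load("b_top.npz")); print(f0["hsv"][200,268],f0["hsv"][215,275],f0["hsv"][200,250],f0["hsv"][240,230])
E
```

```text
tail yaw(y-axis) 23.44 origin [ 0.5319 -0.0174] len 0.1287 width 0.0455 n 779
rail {'n': 895, 'mean': [0.5929, 0.0128], 'rc': [0.5914, 0.011], 'size': [52.0, 158.0], 'yaw': 23.5}
[ 10 157 114] [ 17 117 232] [ 12 153 125] [ 14 143 208]
```

```bash
python3 - <<'E'
from h import *; from plant import arm
s=arm.state(); go(s,.531,-.0178,.1,-66.6)
E
```

```text
shift [-23.19  -0.77   9.7 ] closing 10.4 tcp [0.4963 0.2116 0.1971] tilt [0.0021 0.0006] tool-z turn 1.3446 rad
```

Call:
arm_command(targets=[[-4.64, -0.15, 0, 0, 0, 0, 1], [-4.64, -0.15, 0, 0, 0, 0, 1], [-4.64, -0.15, 0, 0, 0, 0, 1], [-4.64, -0.15, 0, 0, 0, 0, 1], [-4.64, -0.15, 0, 0, 0, 0, 1]])

```text
time_s: 16.5
tcp_pos: [0.5327, -0.0202, 0.1966]
eef_rot: [0.001, 0.64, 0.768, 0.001]
contact_force: [0.4, -0.2, -0.2]
width: 1.0
grip_force: 0.0
```

Call:
arm_command(targets=[[0, 0, 1, 0, 0, 0.134, 1], [0, 0, 1, 0, 0, 0.134, 1], [0, 0, 1, 0, 0, 0.134, 1], [0, 0, 1, 0, 0, 0.134, 1], [0, 0, 1, 0, 0, 0.134, 1]])

```text
time_s: 17.0
tcp_pos: [0.5327, -0.0185, 0.146]
eef_rot: [0.001, 0.858, 0.513, 0.001]
contact_force: [0.4, -0.1, 0.1]
width: 0.998
grip_force: 0.0
```

Call:
arm_command(targets=[[0, 0, 1, 0, 0, 0.134, 1], [0, 0, 1, 0, 0, 0.134, 1], [0, 0, 1, 0, 0, 0.134, 1], [0, 0, 1, 0, 0, 0.134, 1], [0, 0, 1, 0, 0, 0.134, 1]])

```text
time_s: 17.5
tcp_pos: [0.5328, -0.0184, 0.0959]
eef_rot: [0.0, 0.979, 0.202, 0.001]
contact_force: [-0.1, -0.8, -0.2]
width: 0.999
grip_force: 0.0
```

Call:
arm_command(targets=[[0, 0, 1.5, 0, 0, 0, 1], [0, 0, 1.5, 0, 0, 0, 1], [0, 0, 0, 0, 0, 0, 1], [0, 0, 0, 0, 0, 0, 1]])

```text
time_s: 17.9
tcp_pos: [0.5321, -0.0182, 0.0661]
eef_rot: [0.0, 0.979, 0.205, 0.0]
contact_force: [-0.6, -0.1, -0.7]
width: 1.003
grip_force: 0.0
```

```bash
python3 - <<'E'
from h import *; from plant import arm
s=arm.state(); go(s,.531,-.0178,.0055,-66.6); print(s["joint_positions"])
E
```

```text
shift [-0.09 -0.09  6.06] closing -66.3 tcp [ 0.5321 -0.0182  0.0661] tilt [ 0.001  -0.0001] tool-z turn 0.0044 rad
[-1.78312678e-01  5.37672738e-01  1.70796030e+00  1.06949384e-04
  8.94916005e-01  9.79638115e-01]
```

Call:
arm_command(targets=[[-0.1, -0.09, 2.5, 0, 0, 0.004, 1], [0, 0, 2, 0, 0, 0, 1], [0, 0, 1, 0, 0, 0, 1], [0, 0, 0, 0, 0, 0, 1], [0, 0, 0, 0, 0, 0, 0.6]])

```text
time_s: 18.4
tcp_pos: [0.5306, -0.0177, 0.0116]
eef_rot: [0.0, 0.979, 0.203, 0.001]
contact_force: [-0.1, -0.1, 0.4]
width: 0.949
grip_force: 0.0
```

```bash
python3 - <<'E'
from fit import *
s=arm.state(); go(s,.531,-.0178,.006,-66.6); print(s["contact_force"])
E
```

```text
shift [0.03 0.02 0.56] closing -66.6 tcp [ 0.5306 -0.0177  0.0116] tilt [ 0.0016 -0.0002] tool-z turn 0.0004 rad
[-0.10346728 -0.09089827  0.44837861]
```

Call:
arm_command(targets=[[0.03, 0.02, 0.5, 0, 0, 0, 0.3], [0, 0, 0, 0, 0, 0, 0.2], [0, 0, 0, 0, 0, 0, 0.1], [0, 0, 0, 0, 0, 0, 0.06], [0, 0, 0, 0, 0, 0, 0.06]])

```text
time_s: 18.9
tcp_pos: [0.5302, -0.0177, 0.0059]
eef_rot: [0.0, 0.979, 0.203, 0.0]
contact_force: [0.3, -0.1, -0.0]
width: 0.549
grip_force: 0.0
```

Call:
arm_command(targets=[[0, 0, 0, 0, 0, 0, 0.04], [0, 0, 0, 0, 0, 0, 0.02]])

```text
time_s: 19.1
tcp_pos: [0.5301, -0.0176, 0.0058]
eef_rot: [-0.0, 0.979, 0.203, 0.0]
contact_force: [0.5, -0.5, -0.6]
width: 0.51
grip_force: 0.0
```

```bash
python3 - <<'E'
from fit import *
s=arm.state(); go(s,.531,-.0178,.006,-66.6); print(s["contact_force"],s["moment"],s["width"]*92,s["grip_force"])
E
```

```text
shift [ 0.08  0.05 -0.02] closing -66.6 tcp [ 0.5301 -0.0176  0.0058] tilt [0.0001 0.0001] tool-z turn 0.0004 rad
[ 0.51696261 -0.51248922 -0.57928145] [-0.07689843  0.16597892  0.0118599 ] 46.93836277951001 0.0
```

Call:
arm_command(targets=[[0, 0, 0, 0, 0, 0, 0], [0, 0, 0, 0, 0, 0, -0.05], [0, 0, 0, 0, 0, 0, -0.2], [0, 0, 0, 0, 0, 0, -1], [0, 0, 0, 0, 0, 0, -1]])

```text
time_s: 19.6
tcp_pos: [0.53, -0.0175, 0.0057]
eef_rot: [-0.0, 0.979, 0.203, -0.0]
contact_force: [0.2, 2.3, 0.4]
width: 0.497
grip_force: 30.0
```

```bash
python3 - <<'E'
from fit import *
s=arm.state(); go(s,.531,-.0178,.006,-66.6); print(s["contact_force"],s["moment"],s["width"]*92,s["grip_force"])
f=arm.grab_frame("top");f["W"]=zmap(f);f["hsv"]=cv2.cvtColor(f["img"],cv2.COLOR_RGB2HSV).astype(int);railfit(f)
E
```

```text
shift [ 0.08  0.07 -0.03] closing -66.6 tcp [ 0.53   -0.0175  0.0057] tilt [-0.0001  0.0003] tool-z turn 0.0004 rad
[0.18975326 2.2884968  0.38033935] [ 0.23189265  0.22466021 -0.02287614] 45.71115208350716 29.999877512454987
rail {'n': 106, 'mean': [0.5721, 0.0773], 'rc': [0.5703, 0.0735], 'size': [26.0, 41.0], 'yaw': -67.5}
```

Call:
arm_command(targets=[[0, 0, -0.2, 0, 0, 0, -1], [0, 0, -0.2, 0, 0, 0, -1], [0, 0, -0.2, 0, 0, 0, -1]])

```text
time_s: 19.95
tcp_pos: [0.5301, -0.0178, 0.0118]
eef_rot: [0.0, 0.979, 0.203, 0.0]
contact_force: [0.2, 0.4, -0.6]
width: 0.498
grip_force: 30.0
```

```bash
python3 - <<'E'
from fit import *
F=[]
s=arm.state(); go(s,.530,-.0175,.0117); print(s["contact_force"])
f=arm.grab_frame("side");f["W"]=zmap(f);f["hsv"]=cv2.cvtColor(f["img"],cv2.COLOR_RGB2HSV).astype(int);print(arm.state()["contact_force"])
cv2.imwrite("pics/lift.png",cv2.resize(f["img"][150:290,190:380,::-1],None,fx=4,fy=4))
E
```

```text
shift [ 0.   -0.03  0.01] closing -66.6 tcp [ 0.5301 -0.0178  0.0118] tilt [ 0.     -0.0001]
[ 0.17759047  0.35000843 -0.59479321]
[-0.82308213  0.28388255 -1.20150404]
```

View pics/lift.png

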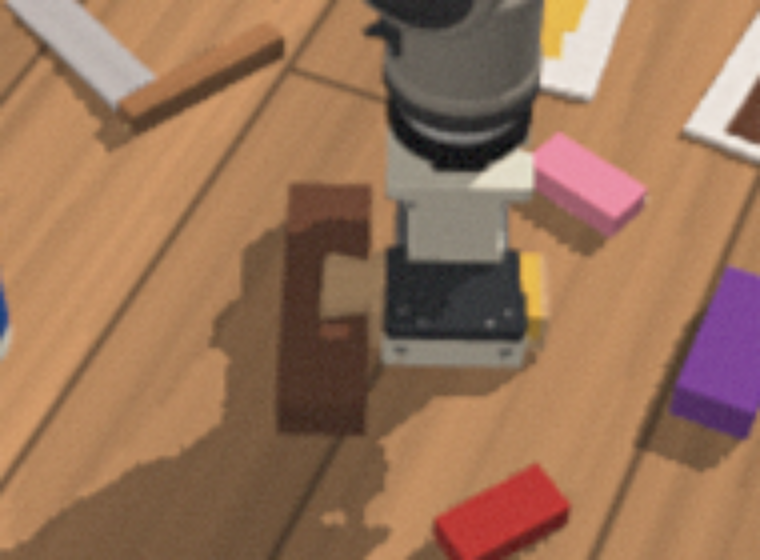

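The crop shows the dovetail rising out of the socket at (350,290), with the rail still on the bench. The vertical force matches the tail's weight alone.

Call:
arm_command(targets=[[0, 0, -0.4, 0, 0, 0, -1], [0, 0, -0.5, 0, 0, 0, -1], [0, 0, -0.6, 0, 0, 0, -1], [0, 0, -0.6, 0, 0, 0, -1], [0, 0, -0.6, 0, 0, 0, -1]])

```text
time_s: 20.5
tcp_pos: [0.5302, -0.0176, 0.0394]
eef_rot: [0.0, 0.979, 0.203, 0.0]
contact_force: [-0.2, -0.4, -2.4]
width: 0.497
grip_force: 30.0
```

Call:
arm_command(targets=[[0, 0, -0.6, 0, 0, 0, -1], [0, 0, -0.6, 0, 0, 0, -1], [0, 0, -2, 0, 0, 0, -1], [0, 0, -3, 0, 0, 0, -1], [0, 0, -4, 0, 0, 0, -1]])

```text
time_s: 21.0
tcp_pos: [0.5288, -0.0174, 0.1407]
eef_rot: [-0.001, 0.979, 0.203, -0.002]
contact_force: [0.5, -0.3, -1.3]
width: 0.501
grip_force: 30.0
```

Call:
arm_command(targets=[[0, 0, 0, 0, 0, -0.127, -1], [0, 0, 0, 0, 0, -0.127, -1], [0, 0, 0, 0, 0, -0.127, -1], [0, 0, 0, 0, 0, -0.127, -1], [0, 0, 0, 0, 0, -0.127, -1]])

```text
time_s: 21.5
tcp_pos: [0.5299, -0.0176, 0.141]
eef_rot: [-0.0, 0.866, 0.501, 0.0]
contact_force: [1.1, -0.8, -1.1]
width: 0.503
grip_force: 30.0
```

Call:
arm_command(targets=[[0, 0, 0, 0, 0, -0.127, -1], [0, 0, 0, 0, 0, -0.127, -1], [0, 0, 0, 0, 0, -0.127, -1], [0, 0, 0, 0, 0, -0.127, -1], [0, 0, 0, 0, 0, -0.127, -1]])

```text
time_s: 22.0
tcp_pos: [0.5299, -0.0176, 0.141]
eef_rot: [-0.0, 0.666, 0.746, 0.0]
contact_force: [0.2, -0.0, -1.1]
width: 0.5
grip_force: 30.0
```

```bash
python3 - <<'E'
from fit import *
s=arm.state(); go(s,.571,-.305,.1,6.3); z=s["tcp_pos"][2]-.0057; print("under",z)
for n in("top","side"):
    f=arm.grab_frame(n);f["W"]=zmap(f);f["hsv"]=cv2.cvtColor(f["img"],cv2.COLOR_RGB2HSV).astype(int)
    cv2.imwrite(f"pics/l2_{n}.png",f["img"][:,:,::-1]); 
    if n=="side": railfit(f)
E
```

```text
shift [-29.02   0.83   4.1 ] closing 6.5 tcp [ 0.5299 -0.0176  0.141 ] tilt [-0.      0.0001] tool-z turn 0.0033 rad
under 0.13528587624950894
rail {'n': 1099, 'mean': [0.5917, 0.0174], 'rc': [0.5921, 0.0137], 'size': [50.0, 166.0], 'yaw': 23.4}
```

View pics/l2_side.png

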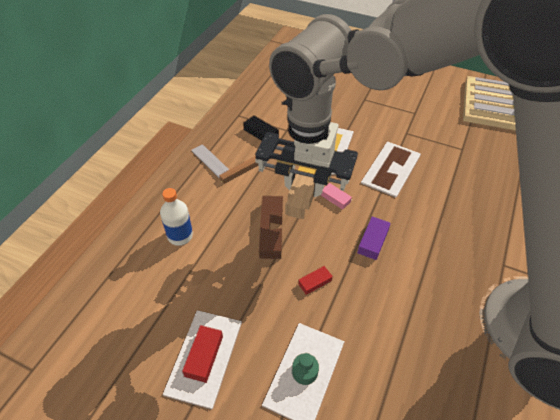

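The side view shows the rail still in place at (271,228) with its socket empty, and the tail held free.

Call:
arm_command(targets=[[-4.9, 0.14, 0, 0, 0, 0, -1], [-4.9, 0.14, 0, 0, 0, 0, -1], [-4.9, 0.14, 0, 0, 0, 0, -1], [-4.9, 0.14, 0, 0, 0, 0, -1], [-4.9, 0.14, 0, 0, 0, 0, -1]])

```text
time_s: 22.6
tcp_pos: [0.5634, -0.2624, 0.1409]
eef_rot: [0.0, 0.669, 0.743, 0.0]
contact_force: [0.7, 0.8, -1.7]
width: 0.498
grip_force: 30.0
```

Call:
arm_command(targets=[[-4.9, 0.14, 0, 0, 0, 0, -1], [0, 0, 3, 0, 0, 0, -1], [0, 0, 4, 0, 0, 0, -1], [0, 0, 3, 0, 0, 0, -1], [0, 0, 0, 0, 0, 0, -1]])

```text
time_s: 23.1
tcp_pos: [0.5671, -0.3072, 0.0359]
eef_rot: [-0.005, 0.669, 0.743, -0.001]
contact_force: [-0.9, 0.3, -0.6]
width: 0.496
grip_force: 30.0
```

Call:
arm_command(targets=[[0, 0, 0, 0, 0, 0, -1], [0, 0, 0, 0, 0, 0, -1]])

```text
time_s: 23.3
tcp_pos: [0.5714, -0.3097, 0.0431]
eef_rot: [0.002, 0.668, 0.744, 0.0]
contact_force: [0.5, -0.7, -1.3]
width: 0.499
grip_force: 30.0
```

```bash
python3 - <<'E'
from fit import *
s=arm.state(); go(s,.5714,-.309,.0117,6.2); print(s["contact_force"])
f=arm.grab_frame("side"); np.savez("c_side.npz",**f); cv2.imwrite("pics/c.png",cv2.resize(f["img"][70:220,240:440,::-1],None,fx=4,fy=4))
E
```

```text
shift [ 0.08 -0.    3.14] closing 6.1 tcp [ 0.5714 -0.3097  0.0431] tilt [ 0.0032 -0.0022] tool-z turn -0.0011 rad
[ 0.5150376  -0.68707338 -1.30745511]
```

View pics/c.png

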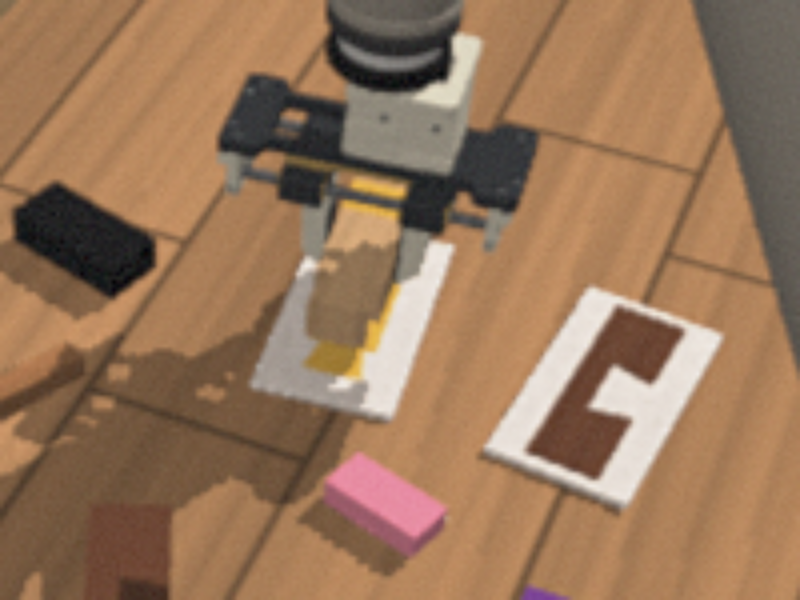

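The crop shows the tail over its yellow outline with the dovetail at the near end at (345,330), matching the paint. I'm lowering it now.

Call:
arm_command(targets=[[0.05, 0, 1.5, 0, 0, 0, -1], [0, 0, 1.1, 0, 0, 0, -1], [0, 0, 0, 0, 0, 0, -1], [0, 0, 0, 0, 0, 0, -1]])

```text
time_s: 23.75
tcp_pos: [0.5698, -0.3083, 0.014]
eef_rot: [-0.001, 0.668, 0.744, -0.0]
contact_force: [0.3, -0.8, -1.9]
width: 0.499
grip_force: 30.0
```

```bash
python3 - <<'E'
from fit import *
s=arm.state(); go(s,.5714,-.309,.0117,6.2); print(s["contact_force"])
E
```

```text
shift [-0.09  0.16  0.23] closing 6.2 tcp [ 0.5698 -0.3083  0.014 ] tilt [-0.001   0.0008] tool-z turn -0.0003 rad
[ 0.33126677 -0.83003233 -1.91976402]
```

Call:
arm_command(targets=[[-0.05, 0.12, 0.1, 0, 0, 0, -1], [0, 0, 0.1, 0, 0, 0, -1], [0, 0, 0.02, 0, 0, 0, -1], [0, 0, 0, 0, 0, 0, -1]])

```text
time_s: 24.15
tcp_pos: [0.5713, -0.3089, 0.0126]
eef_rot: [0.0, 0.668, 0.744, 0.0]
contact_force: [-0.2, -0.1, -0.8]
width: 0.497
grip_force: 30.0
```

```bash
python3 - <<'E'
from fit import *
s=arm.state(); go(s,.5714,-.309,.0117,6.2); print(s["contact_force"])
E
```

```text
shift [-0.01  0.01  0.09] closing 6.2 tcp [ 0.5713 -0.3089  0.0126] tilt [ 0.0002 -0.    ] tool-z turn -0.0003 rad
[-0.18942947 -0.06175159 -0.83044638]
```

Call:
arm_command(targets=[[0, 0, 0.06, 0, 0, 0, -1], [0, 0, 0.04, 0, 0, 0, -1], [0, 0, 0, 0, 0, 0, -1]])

```text
time_s: 24.45
tcp_pos: [0.5713, -0.309, 0.0118]
eef_rot: [0.0, 0.668, 0.744, 0.0]
contact_force: [-1.3, 0.1, 1.3]
width: 0.5
grip_force: 30.0
```

Call:
arm_command(targets=[[0, 0, 0, 0, 0, 0, 0.2], [0, 0, 0, 0, 0, 0, 1], [0, 0, 0, 0, 0, 0, 1], [0, 0, 0, 0, 0, 0, 1], [0, 0, -1, 0, 0, 0, 1]])

```text
time_s: 24.95
tcp_pos: [0.5704, -0.3083, 0.0205]
eef_rot: [-0.001, 0.668, 0.744, -0.0]
contact_force: [-0.0, -0.2, 1.0]
width: 0.883
grip_force: 0.0
```

Call:
arm_command(targets=[[0, 0, -4, 0, 0, 0, 1], [0, 0, -4, 0, 0, 0, 1], [0, 0, -4, 0, 0, 0, 1], [4.5, 0, -3, 0, 0, 0, 1], [4.5, 0, 0, 0, 0, 0, 1]])

```text
time_s: 25.45
tcp_pos: [0.5639, -0.2241, 0.1748]
eef_rot: [0.005, 0.669, 0.743, 0.001]
contact_force: [0.7, 0.1, -0.1]
width: 1.003
grip_force: 0.0
```

Call:
arm_command(targets=[[4.5, -1, 0, 0, 0, 0, 1], [4.5, -1, 0, 0, 0, 0, 1], [4, -4, 0, 0, 0, 0, 1], [0, -4, 0, 0, 0, 0, 1], [0, 0, 0, 0, 0, 0, 1]])

```text
time_s: 25.95
tcp_pos: [0.4493, -0.1067, 0.1697]
eef_rot: [-0.001, 0.667, 0.745, -0.001]
contact_force: [-0.3, -0.9, 0.4]
width: 1.001
grip_force: 0.0
```

```bash
python3 - <<'E'
from fit import *
fs=look("d"); s=arm.state(); print(s["tcp_pos"])
tailfit(fs["top"],c=(.571,-.305),z=.038,yaw0=96.3,r=.1)
tailfit(fs["side"],c=(.571,-.305),z=.038,yaw0=96.3,r=.1)
for n,f in fs.items(): np.savez(f"d_{n}.npz",**f)
f=fs["top"];a=cv2.resize(f["img"][180:245,345:430,::-1],None,fx=5,fy=5,interpolation=0); f=fs["side"]; b=cv2.resize(f["img"][115:180,295:370,::-1],None,fx=5,fy=5,interpolation=0)
cv2.imwrite("pics/d.png",np.hstack([a[:325],b[:325]]))
E
```

```text
[ 0.45394499 -0.10865265  0.17046612]
tail yaw(y-axis) 94.14 origin [ 0.5679 -0.3048] len 0.1295 width 0.0435 n 704Traceback (most recent call last):
  File "<stdin>", line 4, in <module>
  File "fit.py", line 10, in tailfit
    b=np.arange(s.min()+.006,s.min()+.095,.005); mid=[(q[abs(s-t)<.003].min()+q[abs(s-t)<.003].max())/2 for t in b]; wd=[np.ptp(q[abs(s-t)<.003]) for t in b]
                                                       ~~~~~~~~~~~~~~~~~~~~^^
    return umr_minimum(a, axis, None, out, keepdims, initial, where)
ValueError: zero-size array to reduction operation minimum which has no identity
```

```bash
python3 - <<'E'
from fit import *
fs=look("d")
for n,f in fs.items():
    np.savez(f"d_{n}.npz",**f)
    H,S,V=[f["hsv"][...,i] for i in range(3)]; W=f["W"]
    a=(np.hypot(W[...,0]-.571,W[...,1]+.305)<.1)&(W[...,2]>.029)&(W[...,2]<.047)
    print(n,rect(f,blob(a),.038))
f=fs["top"];a=cv2.resize(f["img"][180:245,345:430,::-1],None,fx=5,fy=5,interpolation=0); f=fs["side"]; b=cv2.resize(f["img"][115:180,295:370,::-1],None,fx=5,fy=5,interpolation=0)
cv2.imwrite("pics/d.png",np.hstack([a[:325],b[:325]]))
E
```

```text
top {'n': 650, 'mean': [0.5728, -0.3116], 'rc': [0.5689, -0.3008], 'size': [48.0, 131.0], 'yaw': 6.4}
side {'n': 112, 'mean': [0.5751, -0.252], 'rc': [0.5771, -0.2524], 'size': [28.0, 57.0], 'yaw': 26.8}
```

View pics/d.png

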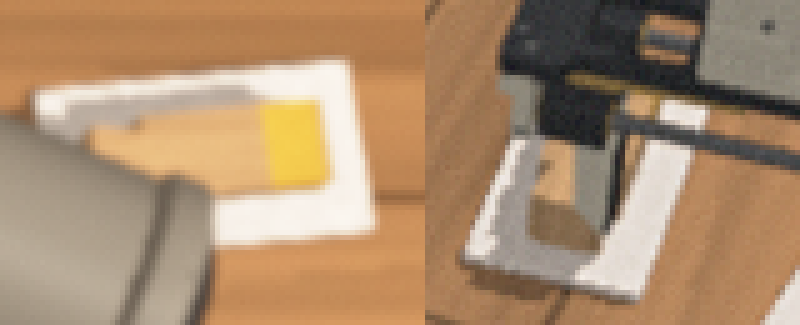

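The top crop shows the tail inside its board's margins, though the arm hides part of it. I'll move the arm aside and measure again.

Call:
arm_command(targets=[[4.8, 0, 0, 0, 0, 0, 1], [4.8, 0, 0, 0, 0, 0, 1], [4.8, 0, 0, 0, 0, 0, 1], [4.8, 0, 0, 0, 0, 0, 1], [4.8, 0, 0, 0, 0, 0, 1]])

```text
time_s: 26.65
tcp_pos: [0.4287, 0.132, 0.1695]
eef_rot: [0.0, 0.668, 0.744, 0.001]
contact_force: [1.1, -0.2, -0.0]
width: 1.0
grip_force: 0.0
```

```bash
python3 - <<'E'
from fit import *
fs=look("e"); print(arm.state()["tcp_pos"])
for n,f in fs.items():
    np.savez(f"e_{n}.npz",**f)
    H,S,V=[f["hsv"][...,i] for i in range(3)]; W=f["W"]
    a=(np.hypot(W[...,0]-.571,W[...,1]+.305)<.1)&(W[...,2]>.032)&(W[...,2]<.044)&(S>60)
    print(n,rect(f,blob(a),.038))
    y=blob(a&(S>165)&(V>170)); print(" band",rect(f,y,.038)); railfit(f)
f=fs["top"];a=cv2.resize(f["img"][180:245,345:430,::-1],None,fx=5,fy=5,interpolation=0); f=fs["side"]; b=cv2.resize(f["img"][115:180,295:370,::-1],None,fx=5,fy=5,interpolation=0)
cv2.imwrite("pics/e.png",np.hstack([a[:325],b[:325]]))
E
```

```text
[0.42787605 0.13515703 0.16938306]
top {'n': 751, 'mean': [0.5694, -0.3033], 'rc': [0.5692, -0.301], 'size': [47.0, 128.0], 'yaw': 6.4}
 band {'n': 133, 'mean': [0.5737, -0.3465], 'rc': [0.5737, -0.3468], 'size': [25.0, 41.0], 'yaw': -84.0}
rail {'n': 918, 'mean': [0.593, 0.0123], 'rc': [0.5914, 0.011], 'size': [52.0, 158.0], 'yaw': 23.5}
side {'n': 0, 'mean': [nan, nan], 'rc': [0.0, 0.0], 'size': [0.0, 0.0], 'yaw': 0.0}
 band {'n': 0, 'mean': [nan, nan], 'rc': [0.0, 0.0], 'size': [0.0, 0.0], 'yaw': 0.0}
rail {'n': 769, 'mean': [0.5926, 0.0292], 'rc': [0.593, 0.0147], 'size': [49.0, 166.0], 'yaw': 24.9}h.py:21: RuntimeWarning: Mean of empty slice.
  return dict(n=len(u),mean=np.round(p.mean(0),4).tolist(),rc=np.round(np.array(c)/1000,4).tolist(),size=np.round(s,0).tolist(),yaw=round(a,1))
  ret = um.true_divide(
```

View pics/e.png

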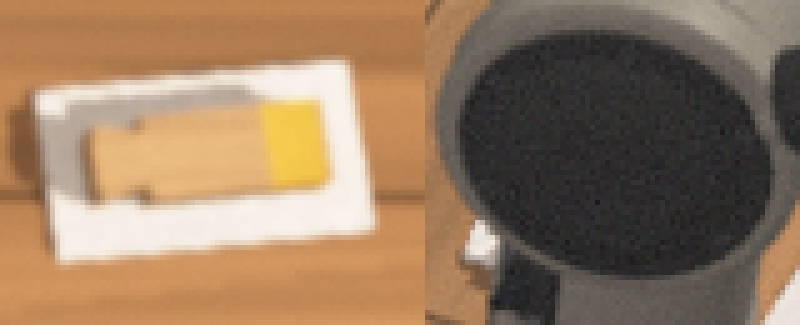

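The top crop shows the tail roughly on its outline, apparently 2–3 mm off toward the left end and lower side. I'll check it from the side camera too.

Call:
arm_command(targets=[[4.5, 0, 0, 0, 0, 0, 1], [4.5, 0, 0, 0, 0, 0, 1], [4.5, 0, 0, 0, 0, 0, 1], [0, 0, 0, 0, 0, 0, 1]])

```text
time_s: 27.15
tcp_pos: [0.4137, 0.2686, 0.1692]
eef_rot: [-0.0, 0.666, 0.746, 0.001]
contact_force: [1.3, -1.2, 0.3]
width: 1.002
grip_force: 0.0
```

```bash
python3 - <<'E'
from fit import *
fs=look("e"); print(arm.state()["tcp_pos"])
for n,f in fs.items():
    np.savez(f"e_{n}.npz",**f)
    H,S,V=[f["hsv"][...,i] for i in range(3)]; W=f["W"]
    near=np.hypot(W[...,0]-.571,W[...,1]+.305)<.12
    for lo in (.028,.034):
        a=near&(W[...,2]>lo)&(W[...,2]<.048)&(S>60)
        print(n,lo,rect(f,blob(a),.038))
    b=blob(near&(W[...,2]>-.002)&(W[...,2]<.012)&(S<60)&(V>100)); k=cv2.findContours(b.astype(np.uint8),0,1)[0]; w=np.zeros(b.shape,np.uint8); cv2.drawContours(w,k,-1,1,-1); print(" board",rect(f,w>0,.006))
    print(" zmed tail",np.median(W[...,2][blob(a)]), "board",np.median(W[...,2][b]))
    railfit(f)
    o=-f["R"].T@f["t"]; print(" cam",o)
E
```

```text
[0.41388456 0.2648944  0.16893775]
top 0.028 {'n': 788, 'mean': [0.5692, -0.3028], 'rc': [0.5688, -0.3002], 'size': [48.0, 130.0], 'yaw': 6.4}
top 0.034 {'n': 744, 'mean': [0.5698, -0.3036], 'rc': [0.5694, -0.3011], 'size': [47.0, 128.0], 'yaw': 6.4}
 board {'n': 2186, 'mean': [0.5714, -0.305], 'rc': [0.572, -0.3048], 'size': [97.0, 178.0], 'yaw': 6.1}
 zmed tail 0.03902592068875294 board 0.006771459308151767
rail {'n': 918, 'mean': [0.5929, 0.0126], 'rc': [0.5917, 0.011], 'size': [52.0, 158.0], 'yaw': 23.6}
 cam [0.34731857 0.0123655  1.22647284]
side 0.028 {'n': 45, 'mean': [0.5696, -0.3612], 'rc': [0.5728, -0.3636], 'size': [17.0, 51.0], 'yaw': 75.9}
side 0.034 {'n': 43, 'mean': [0.5705, -0.3616], 'rc': [0.5752, -0.3642], 'size': [16.0, 46.0], 'yaw': 78.2}
 board {'n': 21, 'mean': [0.5516, -0.3904], 'rc': [0.5495, -0.3898], 'size': [17.0, 17.0], 'yaw': 19.8}
 zmed tail 0.03962891111184678 board 0.005828910995485891
rail {'n': 804, 'mean': [0.5958, 0.0213], 'rc': [0.5969, 0.0164], 'size': [42.0, 166.0], 'yaw': 26.3}
 cam [0.29915582 0.61393007 0.88405866]
```

```bash
python3 - <<'E'
from h import *; from plant import arm
s=arm.state(); go(s,.5710,-.309,.15,6.4)
E
```

```text
shift [-58.77   9.33   1.92] closing 6.3 tcp [0.4139 0.2649 0.1689] tilt [ 0.     -0.0004] tool-z turn -0.0019 rad
```

Call:
arm_command(targets=[[-4.6, 0.72, 0, 0, 0, 0, 1], [-4.6, 0.72, 0, 0, 0, 0, 1], [-4.6, 0.72, 0, 0, 0, 0, 1], [-4.6, 0.72, 0, 0, 0, 0, 1], [-4.6, 0.72, 0, 0, 0, 0, 1]])

```text
time_s: 27.75
tcp_pos: [0.4742, 0.0359, 0.1694]
eef_rot: [0.0, 0.669, 0.743, 0.0]
contact_force: [1.1, -0.5, 0.5]
width: 1.0
grip_force: 0.0
```

Call:
arm_command(targets=[[-4.6, 0.72, 0, 0, 0, 0, 1], [-4.6, 0.72, 0, 0, 0, 0, 1], [-4.6, 0.72, 0, 0, 0, 0, 1], [-4.6, 0.72, 0, 0, 0, 0, 1], [-4.6, 0.72, 0, 0, 0, 0, 1]])

```text
time_s: 28.25
tcp_pos: [0.5339, -0.1894, 0.1693]
eef_rot: [0.0, 0.669, 0.743, -0.0]
contact_force: [0.9, 0.4, -0.3]
width: 1.004
grip_force: 0.0
```

Call:
arm_command(targets=[[-4.6, 0.72, 0, 0, 0, 0, 1], [-4.6, 0.72, 0, 0, 0, 0, 1], [-3.6, 0.7, 2, 0, 0, 0, 1], [0, 0, 0, 0, 0, 0, 1], [0, 0, 0, 0, 0, 0, 1]])

```text
time_s: 28.75
tcp_pos: [0.5679, -0.3122, 0.1479]
eef_rot: [-0.001, 0.669, 0.743, -0.0]
contact_force: [-0.1, 1.1, 0.7]
width: 1.002
grip_force: 0.0
```

```bash
python3 - <<'E'
from h import *; from plant import arm
s=arm.state(); go(s,.5712,-.309,.0118,6.2)
E
```

```text
shift [ 0.26  0.39 13.61] closing 6.0 tcp [ 0.5679 -0.3122  0.1479] tilt [-0.0021  0.0016] tool-z turn -0.0039 rad
```

Call:
arm_command(targets=[[0.2, 0.2, 4, 0, 0, -0.003, 1], [0, 0, 4, 0, 0, 0, 1], [0, 0, 3, 0, 0, 0, 1], [0, 0, 1.5, 0, 0, 0, 1], [0, 0, 0, 0, 0, 0, 1]])

```text
time_s: 29.25
tcp_pos: [0.5702, -0.307, 0.023]
eef_rot: [-0.002, 0.667, 0.745, -0.0]
contact_force: [-0.6, -0.2, 0.1]
width: 1.0
grip_force: 0.0
```

Call:
arm_command(targets=[[0, 0, 0, 0, 0, 0, 0.5], [0, 0, 0, 0, 0, 0, 0.5]])

```text
time_s: 29.45
tcp_pos: [0.5724, -0.3087, 0.0266]
eef_rot: [0.002, 0.667, 0.745, 0.0]
contact_force: [0.1, 0.4, -0.3]
width: 0.875
grip_force: 0.0
```

```bash
python3 - <<'E'
from h import *; from plant import arm
s=arm.state(); go(s,.5712,-.309,.0125,6.2); print(s["contact_force"],s["width"])
E
```

```text
shift [-0.02 -0.13  1.41] closing 6.4 tcp [ 0.5724 -0.3087  0.0266] tilt [ 0.0032 -0.0022] tool-z turn 0.0029 rad
[ 0.05291851  0.39909494 -0.31927515] 0.8753134098976699
```

Call:
arm_command(targets=[[0, -0.05, 0.6, 0, 0, 0, 0.4], [0, 0, 0.5, 0, 0, 0, 0.3], [0, 0, 0.1, 0, 0, 0, 0.2], [0, 0, 0, 0, 0, 0, 0.1], [0, 0, 0, 0, 0, 0, 0.06]])

```text
time_s: 29.95
tcp_pos: [0.5708, -0.308, 0.0122]
eef_rot: [-0.0, 0.667, 0.745, 0.0]
contact_force: [0.4, -0.5, 0.5]
width: 0.539
grip_force: 0.0
```

```bash
python3 - <<'E'
from h import *; from plant import arm
s=arm.state(); go(s,.5712,-.309,.0125,6.2); print(s["contact_force"],s["width"])
E
```

```text
shift [-0.1   0.03 -0.03] closing 6.4 tcp [ 0.5708 -0.308   0.0122] tilt [0.0001 0.0001] tool-z turn 0.0027 rad
[ 0.35779332 -0.5233349   0.47554123] 0.539424155442888
```

Call:
arm_command(targets=[[0, 0, 0, 0, 0, 0, -0.2], [0, 0, 0, 0, 0, 0, -1], [0, 0, 0, 0, 0, 0, -1], [0, 0, -0.2, 0, 0, 0, -1], [0, 0, -0.2, 0, 0, 0, -1]])

```text
time_s: 30.45
tcp_pos: [0.5706, -0.3078, 0.0162]
eef_rot: [-0.0, 0.667, 0.745, 0.0]
contact_force: [-0.6, -0.6, -0.8]
width: 0.498
grip_force: 30.0
```

Call:
arm_command(targets=[[-0.2, 0.07, 0, 0, 0, 0.003, -1], [-0.17, 0.07, 0, 0, 0, 0, -1], [0, 0, 0.15, 0, 0, 0, -1], [0, 0, 0.1, 0, 0, 0, -1], [0, 0, 0, 0, 0, 0, -1]])

```text
time_s: 30.95
tcp_pos: [0.5723, -0.3114, 0.0134]
eef_rot: [-0.0, 0.668, 0.744, 0.0]
contact_force: [-0.6, -0.3, -1.7]
width: 0.498
grip_force: 30.0
```

```bash
python3 - <<'E'
from h import *; from plant import arm
s=arm.state(); go(s,.5726,-.3115,.0122,6.2); print(s["contact_force"],s["width"])
E
```

```text
shift [-0.02  0.03  0.12] closing 6.2 tcp [ 0.5723 -0.3114  0.0134] tilt [-0.0005  0.0005] tool-z turn -0.0002 rad
[-0.64001484 -0.27352089 -1.72778748] 0.49834838084127014
```

Call:
arm_command(targets=[[0, 0.02, 0.07, 0, 0, 0, -1], [0, 0, 0.06, 0, 0, 0, -1], [0, 0, 0, 0, 0, 0, -1]])

```text
time_s: 31.25
tcp_pos: [0.5728, -0.3114, 0.0124]
eef_rot: [-0.0, 0.668, 0.744, 0.0]
contact_force: [0.2, -0.1, -0.9]
width: 0.498
grip_force: 30.0
```

Call:
arm_command(targets=[[0, 0, 0, 0, 0, 0, 0.2], [0, 0, 0, 0, 0, 0, 0.5], [0, 0, 0, 0, 0, 0, 0.5], [0, 0, -0.5, 0, 0, 0, 0.5], [0, 0, -1, 0, 0, 0, 0.5]])

```text
time_s: 31.75
tcp_pos: [0.5723, -0.3112, 0.0273]
eef_rot: [-0.001, 0.668, 0.744, -0.0]
contact_force: [-0.6, -0.7, -0.5]
width: 0.753
grip_force: 0.0
```

Call:
arm_command(targets=[[0, 0, -4, 0, 0, 0, 0.5], [0, 0, -4, 0, 0, 0, 0.5], [0, 0, -4, 0, 0, 0, 0.5], [4.5, 0, -3, 0, 0, 0, 0.5], [4.5, 0, 0, 0, 0, 0, 0.5]])

```text
time_s: 32.25
tcp_pos: [0.5653, -0.2268, 0.181]
eef_rot: [0.005, 0.669, 0.743, 0.001]
contact_force: [0.5, 0.5, 0.5]
width: 0.749
grip_force: 0.0
```

Call:
arm_command(targets=[[4.6, 0, 0, 0, 0, 0, 0.5], [4.6, 0, 0, 0, 0, 0, 0.5], [4.6, 0, 0, 0, 0, -0.1, 0.5], [4.6, 0, 0, 0, 0, -0.1, 0.5], [0, 0, 0, 0, 0, -0.1, 0.5]])

```text
time_s: 32.75
tcp_pos: [0.5377, -0.0381, 0.1765]
eef_rot: [-0.0, 0.545, 0.838, 0.001]
contact_force: [0.2, -0.9, -0.2]
width: 0.75
grip_force: 0.0
```

```bash
python3 - <<'E'
from fit import *
fs=look("g")
for n,f in fs.items():
    np.savez(f"g_{n}.npz",**f)
    H,S,V=[f["hsv"][...,i] for i in range(3)]; W=f["W"]
    c=blob((H>3)&(H<14)&(S>190)&(V>200)&(W[...,2]>.11)&(W[...,0]>.65)); print(n,"cap",rect(f,c,.148) if c.any() else 0)
    near=np.hypot(W[...,0]-.571,W[...,1]+.305)<.12
    a=near&(W[...,2]>.034)&(W[...,2]<.048)&(S>60)
    print(n,rect(f,blob(a),.038))
    railfit(f)
s=arm.state(); go(s,.6058,.0165,.05,23.4)
E
```

```text
top cap {'n': 6, 'mean': [0.7693, 0.1166], 'rc': [0.7693, 0.1166], 'size': [3.0, 8.0], 'yaw': 0.4}
top {'n': 750, 'mean': [0.5711, -0.3062], 'rc': [0.5709, -0.304], 'size': [47.0, 128.0], 'yaw': 6.2}
rail {'n': 209, 'mean': [0.5732, 0.0693], 'rc': [0.5698, 0.0617], 'size': [48.0, 51.0], 'yaw': -66.2}
side cap 0
side {'n': 35, 'mean': [0.58, -0.2685], 'rc': [0.5794, -0.268], 'size': [16.0, 20.0], 'yaw': 21.7}
rail {'n': 1099, 'mean': [0.5917, 0.0172], 'rc': [0.592, 0.0139], 'size': [50.0, 167.0], 'yaw': 23.4}
shift [ 2.7   8.43 12.65] closing 23.6 tcp [ 0.5391 -0.0419  0.1764] tilt [ 0.0017 -0.0005] tool-z turn 0.0031 rad
```

Call:
arm_command(targets=[[1.3, 4.2, 2, 0, 0, 0, 0.3], [1.4, 4.2, 3, 0, 0, 0.003, 0.2], [0, 0, 3, 0, 0, 0, 0.15], [0, 0, 2, 0, 0, 0, 0.15], [0, 0, 0, 0, 0, 0, 0.15]])

```text
time_s: 33.35
tcp_pos: [0.6017, 0.0124, 0.0743]
eef_rot: [-0.003, 0.552, 0.834, -0.001]
contact_force: [-0.1, 0.4, 0.1]
width: 0.576
grip_force: 0.0
```

Call:
arm_command(targets=[[0, 0, 0, 0, 0, 0, 0.15], [0, 0, 0, 0, 0, 0, 0.15]])

```text
time_s: 33.55
tcp_pos: [0.6044, 0.0122, 0.079]
eef_rot: [0.001, 0.551, 0.834, 0.001]
contact_force: [0.4, -0.7, 0.1]
width: 0.573
grip_force: 0.0
```

```bash
python3 - <<'E'
from h import *; from plant import arm
s=arm.state(); go(s,.606,.0172,.0065,23.5); print(s["width"])
f=arm.grab_frame("side"); cv2.imwrite("pics/h.png",cv2.resize(f["img"][150:290,190:380,::-1],None,fx=4,fy=4))
E
```

```text
shift [0.4  0.33 7.25] closing 23.1 tcp [0.6044 0.0122 0.079 ] tilt [ 0.003  -0.0003] tool-z turn -0.0071 rad
0.5729910255831894
```

View pics/h.png

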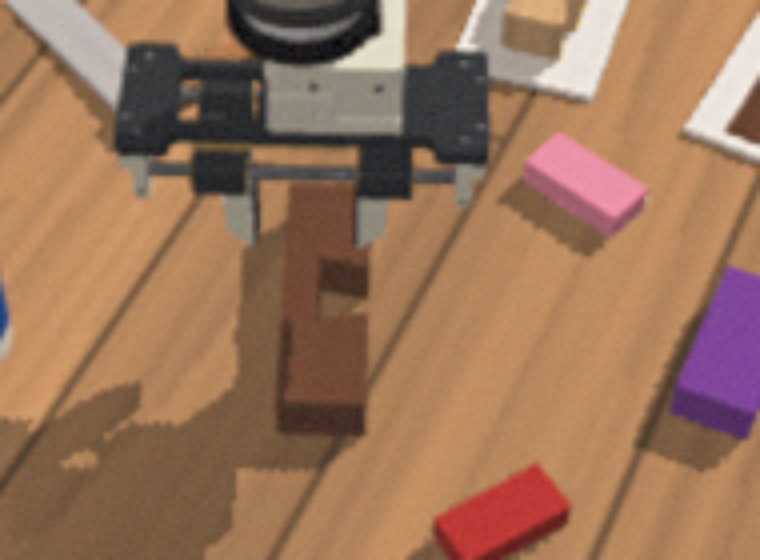

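The crop shows the socket at (345,290), with the fingers open above it and straddling the rail. I'll check the socket's middle by casting it.

```bash
python3 - <<'E'
from h import *
f=dict(np.load("g_side.npz")); p=cast(f,[[190+320/4,150+258/4],[190+319/4,150+318/4]],.032); print(p,p.mean(0))
d=np.array([.917,.399]);n=np.array([-.399,.917]); print("wall mid target",p.mean(0)+.0105*d, "lat of target",np.array([.606,.0172])@n,"lat socket",p.mean(0)@n,"d",p.mean(0)@d,np.array([.606,.0172])@d)
E
```

```text
[[ 0.60417369 -0.00821099]
 [ 0.58585652  0.03165588]] [0.59501511 0.01172245]
wall mid target [0.60464361 0.01591195] lat of target -0.22602160000000002 lat socket -0.22666154356964135 d 0.5503061077551095 0.5625648
```

Good: the socket middle agrees with the target within 1 mm. Lower and grip.

Call:
arm_command(targets=[[0.3, 0.3, 2.5, 0, 0, -0.006, 0.15], [0, 0, 2.5, 0, 0, 0, 0.15], [0, 0, 1.2, 0, 0, 0, 0.15], [0, 0, 0, 0, 0, 0, 0.15], [0, 0, 0, 0, 0, 0, 0.1]])

```text
time_s: 34.1
tcp_pos: [0.6056, 0.0167, 0.0163]
eef_rot: [0.001, 0.548, 0.836, 0.0]
contact_force: [-0.6, -0.5, 0.5]
width: 0.555
grip_force: 0.0
```

```bash
python3 - <<'E'
from h import *; from plant import arm
s=arm.state(); go(s,.6055,.0168,.0065,23.5); print(s["contact_force"],s["width"])
E
```

```text
shift [ 0.01 -0.01  0.98] closing 23.5 tcp [0.6056 0.0167 0.0163] tilt [ 0.0016 -0.0001] tool-z turn 0.0005 rad
[-0.61950104 -0.53855685  0.525762  ] 0.5549374882037075
```

Call:
arm_command(targets=[[0, 0, 0.6, 0, 0, 0, 0], [0, 0, 0.3, 0, 0, 0, -0.2], [0, 0, 0, 0, 0, 0, -0.4], [0, 0, 0, 0, 0, 0, -0.5], [0, 0, 0, 0, 0, 0, -0.55]])

```text
time_s: 34.6
tcp_pos: [0.6051, 0.017, 0.0064]
eef_rot: [0.0, 0.548, 0.837, 0.0]
contact_force: [0.3, 0.5, -0.8]
width: 0.238
grip_force: 0.4
```

Call:
arm_command(targets=[[0, 0, 0, 0, 0, 0, -0.7], [0, 0, 0, 0, 0, 0, -1], [0, 0, 0, 0, 0, 0, -1], [0, 0, 0, 0, 0, 0, -1]])

```text
time_s: 35.0
tcp_pos: [0.6052, 0.017, 0.0064]
eef_rot: [0.0, 0.548, 0.837, 0.0]
contact_force: [0.7, 0.5, 1.2]
width: 0.221
grip_force: 30.0
```

```bash
python3 - <<'E'
from h import *; from plant import arm
s=arm.state(); go(s,.6055,.0168,.0065,23.5); print(s["contact_force"],s["width"]*92,s["grip_force"])
E
```

```text
shift [-0.03  0.02 -0.01] closing 23.5 tcp [0.6052 0.017  0.0064] tilt [0.0009 0.0001] tool-z turn 0.0008 rad
[0.69969237 0.48866028 1.17480282] 20.2913491473101 30.000462234020233
```

Call:
arm_command(targets=[[0, 0, -0.3, 0, 0, 0, -1], [0, 0, -0.7, 0, 0, 0, -1], [0, 0, -2, 0, 0, 0, -1], [0, 0, -4, 0, 0, 0, -1], [0, 0, -4, 0, 0, 0, -1]])

```text
time_s: 35.5
tcp_pos: [0.6039, 0.0169, 0.1169]
eef_rot: [-0.001, 0.548, 0.837, -0.001]
contact_force: [0.6, 0.5, -1.5]
width: 0.221
grip_force: 30.0
```

Call:
arm_command(targets=[[0, 0, -1, 0, 0, 0.126, -1], [0, 0, 0, 0, 0, 0.126, -1], [0, 0, 0, 0, 0, 0.126, -1], [0, 0, 0, 0, 0, 0.126, -1], [0, 0, 0, 0, 0, 0, -1]])

```text
time_s: 36.0
tcp_pos: [0.6045, 0.0169, 0.1264]
eef_rot: [-0.0, 0.74, 0.673, -0.0]
contact_force: [0.7, -0.4, -1.3]
width: 0.221
grip_force: 30.0
```

```bash
python3 - <<'E'
from h import *; from plant import arm
s=arm.state(); go(s,.4104,-.3064,.05,-5.5); print(s["contact_force"],s["moment"],s["width"]*92)
E
```

```text
shift [-34.01 -16.29   7.65] closing -5.4 tcp [0.6045 0.0169 0.1264] tilt [-0.0003  0.0001] tool-z turn 0.0019 rad
[ 0.66443029 -0.41277125 -1.29546638] [-0.12513457  0.02991706 -0.01340261] 20.336076194504116
```

Call:
arm_command(targets=[[-4.25, -2.03, 0, 0, 0, 0.002, -1], [-4.25, -2.03, 0, 0, 0, 0, -1], [-4.25, -2.03, 0, 0, 0, 0, -1], [-4.25, -2.04, 0, 0, 0, 0, -1], [-4.25, -2.04, 0, 0, 0, 0, -1]])

```text
time_s: 36.5
tcp_pos: [0.4823, -0.1863, 0.1264]
eef_rot: [0.0, 0.738, 0.674, 0.0]
contact_force: [0.7, 0.1, -1.9]
width: 0.221
grip_force: 30.0
```

Call:
arm_command(targets=[[-4.25, -2.04, 0, 0, 0, 0, -1], [-4.25, -2.04, 0, 0, 0, 0, -1], [-4.25, -2.04, 3, 0, 0, 0, -1], [0, 0, 3, 0, 0, 0, -1], [0, 0, 2.5, 0, 0, 0, -1]])

```text
time_s: 37.0
tcp_pos: [0.4119, -0.3031, 0.0434]
eef_rot: [-0.0, 0.74, 0.673, 0.0]
contact_force: [0.2, 0.5, -1.7]
width: 0.22
grip_force: 30.0
```

Call:
arm_command(targets=[[0, 0, 1, 0, 0, 0, -1], [0, 0, 0, 0, 0, 0, -1], [0, 0, 0, 0, 0, 0, -1]])

```text
time_s: 37.3
tcp_pos: [0.4137, -0.3021, 0.0352]
eef_rot: [0.001, 0.739, 0.673, 0.0]
contact_force: [0.0, -0.0, -2.0]
width: 0.221
grip_force: 30.0
```

```bash
python3 - <<'E'
from h import *; from plant import arm
s=arm.state(); go(s,.4104,-.3064,.0124,-5.5); print(s["contact_force"],s["moment"],s["width"]*92)
E
```

```text
shift [-0.46 -0.3   2.28] closing -5.3 tcp [ 0.4137 -0.3021  0.0352] tilt [ 0.0009 -0.0008] tool-z turn 0.0028 rad
[ 0.02527082 -0.0146025  -2.04701605] [-0.06123356  0.01848291 -0.025093  ] 20.340458837375333
```

Call:
arm_command(targets=[[-0.42, -0.27, 1.0, 0, 0, 0.002, -1], [0, 0, 0.8, 0, 0, 0, -1], [0, 0, 0, 0, 0, 0, -1], [0, 0, 0, 0, 0, 0, -1]])

```text
time_s: 37.7
tcp_pos: [0.4099, -0.3057, 0.0161]
eef_rot: [-0.0, 0.741, 0.672, 0.0]
contact_force: [0.1, 0.1, -1.1]
width: 0.222
grip_force: 30.0
```

```bash
python3 - <<'E'
from h import *; from plant import arm
s=arm.state(); go(s,.4104,-.3064,.0124,-5.5); print(s["contact_force"])
f=arm.grab_frame("top");np.savez("k_top.npz",**f); f["W"]=zmap(f); W=f["W"]; near=np.hypot(W[...,0]-.396,W[...,1]+.305)<.11
hsv=cv2.cvtColor(f["img"],cv2.COLOR_RGB2HSV).astype(int)
a=near&(W[...,2]>.03)&(W[...,2]<.055)&(hsv[...,0]<15)&(hsv[...,1]>90)&(hsv[...,2]<140); print(rect(f,a,.044))
E
```

```text
shift [-0.07  0.05  0.37] closing -5.6 tcp [ 0.4099 -0.3057  0.0161] tilt [-0.0003  0.0004] tool-z turn -0.0009 rad
[ 0.12037212  0.1059874  -1.14403428]
{'n': 296, 'mean': [0.4046, -0.2561], 'rc': [0.3989, -0.261], 'size': [46.0, 71.0], 'yaw': -5.1}
```

Occluded as expected, so I'll lower, release, back off and measure.

Call:
arm_command(targets=[[-0.06, 0.04, 0.2, 0, 0, 0, -1], [0, 0, 0.1, 0, 0, 0, -1], [0, 0, 0.05, 0, 0, 0, -1], [0, 0, 0.03, 0, 0, 0, -1], [0, 0, 0, 0, 0, 0, -1]])

```text
time_s: 38.25
tcp_pos: [0.4103, -0.3064, 0.0125]
eef_rot: [-0.0, 0.741, 0.672, 0.0]
contact_force: [0.2, -0.0, -1.9]
width: 0.223
grip_force: 30.0
```

```bash
python3 - <<'E'
from h import *; from plant import arm
s=arm.state(); go(s,.4104,-.3064,.0124,-5.5); print(s["contact_force"])
E
```

```text
shift [0.   0.01 0.01] closing -5.6 tcp [ 0.4103 -0.3064  0.0125] tilt [0.     0.0001] tool-z turn -0.0010 rad
[ 0.23242068 -0.00432294 -1.88441454]
```

Call:
arm_command(targets=[[0, 0, 0.04, 0, 0, 0, -1], [0, 0, 0.02, 0, 0, 0, -1], [0, 0, 0, 0, 0, 0, -0.4], [0, 0, 0, 0, 0, 0, 0.1], [0, 0, 0, 0, 0, 0, 0.1]])

```text
time_s: 38.75
tcp_pos: [0.4104, -0.3065, 0.0118]
eef_rot: [0.0, 0.741, 0.672, 0.0]
contact_force: [-0.1, 0.3, 0.3]
width: 0.422
grip_force: 0.0
```

Call:
arm_command(targets=[[0, 0, 0, 0, 0, 0, 0.1], [0, 0, -0.5, 0, 0, 0, 0.1], [0, 0, -2, 0, 0, 0, 0.1], [0, 0, -4, 0, 0, 0, 0.1], [0, 0, -4, 0, 0, 0, 0.1]])

```text
time_s: 39.25
tcp_pos: [0.4099, -0.306, 0.1179]
eef_rot: [-0.001, 0.741, 0.672, -0.0]
contact_force: [0.7, -1.2, -0.1]
width: 0.547
grip_force: 0.0
```

Call:
arm_command(targets=[[0, 0, -4, 0, 0, 0, 0.1], [4.8, 0, -2, 0, 0, 0, 0.1], [4.8, 0, 0, 0, 0, 0, 0.1], [4.8, 0, 0, 0, 0, 0, 0.1], [4.8, 0, 0, 0, 0, 0, 0.1]])

```text
time_s: 39.75
tcp_pos: [0.4285, -0.1156, 0.1768]
eef_rot: [0.0, 0.741, 0.672, 0.0]
contact_force: [0.8, -1.0, -0.4]
width: 0.55
grip_force: 0.0
```

Call:
arm_command(targets=[[4.8, 0, 0, 0, 0, 0, 0.1], [4.8, 0, 0, 0, 0, 0, 0.1], [4.8, 0, 0, 0, 0, 0, 0.1], [4.8, 0, 0, 0, 0, 0, 0.1], [4.8, 0, 0, 0, 0, 0, 0.1]])

```text
time_s: 40.25
tcp_pos: [0.4518, 0.1237, 0.1767]
eef_rot: [0.0, 0.741, 0.672, 0.0]
contact_force: [1.4, -0.8, 0.5]
width: 0.554
grip_force: 0.0
```

```bash
python3 - <<'E'
from fit import *
fs=look("k"); print(arm.state()["tcp_pos"])
for n,f in fs.items():
    np.savez(f"k_{n}.npz",**f); W=f["W"]; H,S,V=[f["hsv"][...,i] for i in range(3)]
    near=np.hypot(W[...,0]-.396,W[...,1]+.305)<.12
    for lo in(.028,.034):
        a=blob(near&(W[...,2]>lo)&(W[...,2]<.048)&(S>60)); print(n,lo,rect(f,a,.038) if a.any() else 0)
    near2=np.hypot(W[...,0]-.571,W[...,1]+.305)<.12
    a=blob(near2&(W[...,2]>.034)&(W[...,2]<.048)&(S>60)); print("  tail",rect(f,a,.038) if a.any() else 0)
cv2.imwrite("pics/kk.png",np.vstack([cv2.resize(fs["top"]["img"][180:310,100:440,::-1],None,fx=2,fy=2),cv2.resize(fs["side"]["img"][110:260,200:540,::-1],None,fx=2,fy=2)]))
E
```

```text
[0.45176153 0.12673605 0.17657883]
top 0.028 {'n': 1020, 'mean': [0.3967, -0.3062], 'rc': [0.3953, -0.3059], 'size': [49.0, 162.0], 'yaw': -5.5}
top 0.034 {'n': 995, 'mean': [0.3967, -0.3065], 'rc': [0.3953, -0.3064], 'size': [49.0, 161.0], 'yaw': -5.5}
  tail {'n': 764, 'mean': [0.5711, -0.3068], 'rc': [0.5709, -0.304], 'size': [47.0, 128.0], 'yaw': 5.9}
side 0.028 {'n': 842, 'mean': [0.3952, -0.2992], 'rc': [0.3939, -0.3016], 'size': [52.0, 172.0], 'yaw': -5.1}
side 0.034 {'n': 772, 'mean': [0.3957, -0.3017], 'rc': [0.3942, -0.3044], 'size': [51.0, 167.0], 'yaw': -5.1}
  tail 0
```

View pics/kk.png

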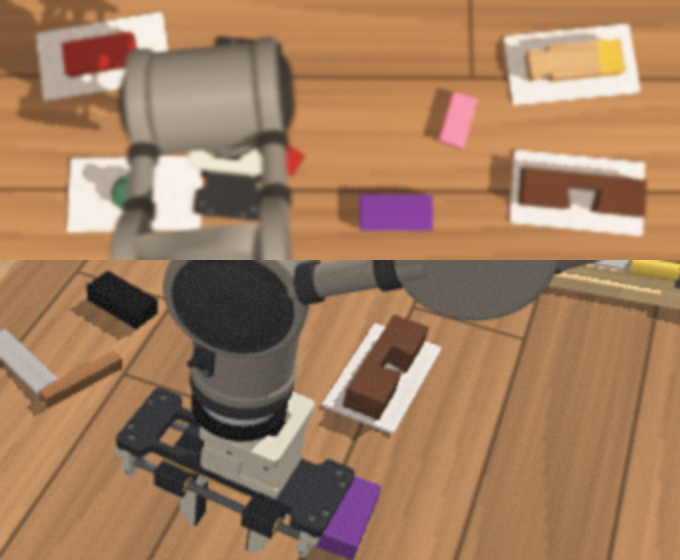

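The last picture shows the rail and tail centred on their boards and the caul on its own. The measured offsets for the rail and tail are about 1–1.5 mm. The arm is clear of everything, so I'm handing in.

```bash
python3 -c "
from plant import arm
print(arm.finish_job())"
```

```text
the job is handed in; nothing more can be done
None
```

I set the weight, red block, tailed piece and socket piece on their boards in order, each within about 1–2 mm of its outline by camera and arm readings; I re-set the tailed piece once to fix a 3–4 mm offset, then handed the job in at about 40 s (no verdict returned).

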